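Make up the coffee-nook water couplings and plug in the test probe

TASK

Turn every brass coupling nut on the bench clockwise by hand until its black line points at the white mark, and only once all of them are there use the wrench to tighten each one the rest of the way to its red mark, where it stops. Then take the orange test probe out of its wooden dock and push it fully home, upright, in the blue-ringed test socket, and finish with the wrench lying on its cork mat. Do not turn a nut past its white mark with the gripper, do not put the wrench to a nut that is still short of its white mark, and leave the carafe and the mug where they stand.

Things in the scene. Friction and masses are not known exactly. Their poses are not given: they have to be found in the camera images.
- port_a: White water-line pedestal, 72 mm across, on a round 3 kg foot 110 mm across, 16 mm tall; origin at the centre of its underside. Dark flange, 76 mm across, top at z = 50 mm, with a white mark and, farther clockwise, a red mark. A 16 mm blue pipe stub rises on the axis through the nut to z = 86 mm. Two or three are present; an absent one reads None.
- nut_a (a joint): Angle (rad) by which the captive brass hex nut of port_a has been turned clockwise seen from above; starts between 0 and 0.4; 1.8 when its black line is at the white mark (hand-tight), 2.5 at the red mark, where it meets its stop. Stiff: about 0.25 N m to turn, stays where it is left.
- nut_a_mid (a point): On the axis of the nut of port_a, 64 mm above the bench; turns with it, z up. Brass hex, 36 mm across flats, z = 52 to 77 mm (top 5 mm stepped in to 32 mm); one pair of flats faces along this point's +x and -x, the others 60 degrees on. The black line is along +x.
- port_b: White water-line pedestal, 72 mm across, on a round 3 kg foot 110 mm across, 16 mm tall; origin at the centre of its underside. Dark flange, 76 mm across, top at z = 50 mm, with a white mark and, farther clockwise, a red mark. A 16 mm blue pipe stub rises on the axis through the nut to z = 86 mm. Two or three are present; an absent one reads None.
- nut_b (a joint): Angle (rad) by which the captive brass hex nut of port_b has been turned clockwise seen from above; starts between 0 and 0.4; 1.8 when its black line is at the white mark (hand-tight), 2.5 at the red mark, where it meets its stop. Stiff: about 0.25 N m to turn, stays where it is left.
- nut_b_mid (a point): On the axis of the nut of port_b, 64 mm above the bench; turns with it, z up. Brass hex, 36 mm across flats, z = 52 to 77 mm (top 5 mm stepped in to 32 mm); one pair of flats faces along this point's +x and -x, the others 60 degrees on. The black line is along +x.
- port_c: White water-line pedestal, 72 mm across, on a round 3 kg foot 110 mm across, 16 mm tall; origin at the centre of its underside. Dark flange, 76 mm across, top at z = 50 mm, with a white mark and, farther clockwise, a red mark. A 16 mm blue pipe stub rises on the axis through the nut to z = 86 mm. Two or three are present; an absent one reads None.
- nut_c (a joint): Angle (rad) by which the captive brass hex nut of port_c has been turned clockwise seen from above; starts between 0 and 0.4; 1.8 when its black line is at the white mark (hand-tight), 2.5 at the red mark, where it meets its stop. Stiff: about 0.25 N m to turn, stays where it is left.
- nut_c_mid (a point): On the axis of the nut of port_c, 64 mm above the bench; turns with it, z up. Brass hex, 36 mm across flats, z = 52 to 77 mm (top 5 mm stepped in to 32 mm); one pair of flats faces along this point's +x and -x, the others 60 degrees on. The black line is along +x.
- wrench: Open-ended wrench, 227 mm long, 0.3 kg, flat, z up. Origin on its underside at mid-grip, near its centre of mass; +x to the jaw. Red handle 18 mm wide and tall, x = -80 to +35 mm; steel shank 18 wide, 12 tall; jaw: two prongs 44 long, 9 wide, 12 tall, 39 mm gap, open at the tip and above and below; head 57 wide. Lower it flat over a nut from above.
- wrench_jaw (a point): Centre of the wrench's jaw gap, 125 mm along +x from the wrench origin and 6 mm above its underside: where the nut's axis should be.
- mat: Cork mat, 250 x 130 x 3 mm, fixed to the bench, long side along its x; origin at the centre of its underside. The wrench starts on it and must end lying on it.
- dock: Wooden block 70 x 70 x 50 mm, fixed, with a 10 mm hole in the middle of its top in which the probe stands at the start; origin at the centre of its underside.
- socket: Aluminium test block 60 x 60 x 60 mm, fixed, with a blue ring on its top; origin at the centre of its underside.
- socket_mouth (a point): Centre of the 10 mm hole in the socket's top face, 60 mm above the bench; the hole is 46 mm deep, with a 2 mm chamfer.
- probe: Test probe, 98 mm tall, 80 g: a steel pin 8 mm in diameter and 42 mm long with a tapered tip, under an orange square handle 22 x 22 mm from z = 42 to 98 mm. Origin at the tip of the pin, z up along the probe. Fully home the handle's underside rests on the block.
- carafe: Glass carafe with one side handle, standing upright, 90 mm across and 150 mm tall; bystander. Origin at the centre of its underside.
- mug: Blue ceramic mug standing upright, 80 mm across and 90 mm tall; bystander. Origin at the centre of its underside.
- scoop: Wooden scoop, 160 mm long, lying on the bench; bystander.
Not all that is in view belongs to the job. There is more than one size of the probe; the one meant has the size given above.

How it is judged:
On the way, in this order (a step that is already met when the one before it is completed fails the run):
1. every nut present is at its white mark, turned by hand (joint 1.6 to 2.05) (value of joint nut_a between 1.6 and 2.05 rad and value of joint nut_b between 1.6 and 2.05 rad and value of joint nut_c between 1.6 and 2.05 rad), for 0.2 s.
2. every nut present is tightened to its red mark (joint over 2.35) (value of joint each of nut_a, nut_b, nut_c above 2.35 rad), for 0.2 s.
3. the probe is fully home in the test socket (z of probe in the frame of socket_mouth below -0.036 m and horizontal distance between probe and socket_mouth below 0.005 m and angle between probe's own z axis and vertical below 0.12 rad), for 0.2 s.
At the end, for the whole second after the job is handed in: Every nut present within 0.15 rad of its red-mark stop; probe pin at least 36 mm deep in the socket, upright within 0.12 rad; wrench flat and still on the mat, its origin within 70 mm along and 55 mm across of the mat centre; carafe and mug upright (all of step 2 and all of step 3 and x of wrench in the frame of mat between -0.07 and 0.07 m and y of wrench in the frame of mat between -0.055 and 0.055 m and height (world z) of wrench between -0.002 and 0.02 m and angle between wrench's own z axis and vertical below 0.2 rad and linear speed of each of wrench, probe below 0.02 m/s and angle between each of carafe, mug's own z axis and vertical below 0.1 rad); the robot touches nothing.
It fails at once if a nut is turned well past its white mark with the gripper (gripper on the nut beyond joint 2.1) ((contact force between the fingers and nut_a above 2 N and value of joint nut_a above 2.1 rad) or (contact force between the fingers and nut_b above 2 N and value of joint nut_b above 2.1 rad) or (contact force between the fingers and nut_c above 2 N and value of joint nut_c above 2.1 rad)).
It fails at once if the wrench is forced on a nut not yet hand-tight (joint under 1.5) ((contact force between wrench and nut_a above 3 N and value of joint nut_a below 1.5 rad) or (contact force between wrench and nut_b above 3 N and value of joint nut_b below 1.5 rad) or (contact force between wrench and nut_c above 3 N and value of joint nut_c below 1.5 rad)).
It fails at once if the carafe or the mug is displaced by more than 30 mm (distance of any of carafe, mug from where it was at the start of the episode above 0.03 m).
Of port_a, port_b, port_c only 2 to 3 are there at a start; the rules pass over those that are not, and their reading is None.
At some moment in a run one of wrench may be knocked a few centimetres aside while the robot is not near it.
It also fails if it takes over 200 s, if anything falls off the work surface, if the arm or the gripper's body presses on something with over 40 N, if the wrist force passes 120 N, or if a joint passes its speed limit or range.

ROBOT

A 7-joint arm with a two-finger parallel gripper is mounted at the origin on the work surface. World frame = base frame: x ahead of the robot, y to its left, z up, the work surface at z = 0. Lengths are in m, angles in rad, forces in N, time in s.
With the tool pointing down it reaches from about 0.425 to 0.925 m from the base axis. Payload 6.8 kg.
Tool frame: the origin (TCP) lies midway between the tips of the shut fingers; the grasp point (between the pads) lies 19 mm behind it (bot.hold_point_z is the distance from the TCP to the grasp point, in m); z points along the fingers, y is the line along which they close (so a half turn about z gives the same grasp; the last joint's range is limited). The gripper opens to 85 mm and grips with 20 to 120 N. Pads are 22 mm wide; open, the fingers measure 114 mm over their backs; the gripper's body (76 mm by 85 mm) begins 54 mm behind the grasp point. The pads swing forward as they close: fully open they stand 13 mm farther back than shut.
Start: joints at [-1.401, 0.477, 0.022, 1.555, -0.011, 1.109, -0.083], TCP at [0.185, 0.649, 0.231] pointing down, gripper open.
Joint ranges: [-2.96, 2.96], [-0.34, 2.1], [-1.41, 1.46], [0.24, 2.44], [-1.37, 4.51], [0.17, 1.92], [-2.96, 2.96]. Speed limits (rad/s): [2.39, 2.39, 3.14, 3.14, 3.14, 3.14, 3.14].

INTERFACE

Orientations are given as a unit quaternion [w, x, y, z].
In Python, from station import bot gives the robot as it stands. The module is installed in compiled form; this text tells all that it offers.
- The arm moves only by the tool step_arm, never from a script. Its argument "increments" is a list that holds one entry, the list of rows, each a list of 7 numbers: the opening, from -1 (shut) to 1 (fully open), then the shift along the tool's x, y, z in mm, then the turn, a rotation vector about the tool's x, y, z in degrees. In form: [[[grip, x, y, z, ax, ay, az], ...]]. A call has 1 to 10 rows; each row is the pose to reach, as a shift and turn from the pose commanded when the call began, along the tool's axes at that moment; what a row does not reach only later rows make up. A row lasts 1/12 s, in which the tool goes at most 41.7 mm and 7.16 degrees, less where a joint would pass 70% of its speed; a pose out of reach is approached as far as the arm can. A call with a gripper value outside its range is refused whole. The fingers move at their own pace and stop on an object; "force" is the grip in N (left out, the last holds). Time passes only in rows, so rows that repeat a pose let the fingers close. It gives the time, the measured TCP pose, the force, the opening and the grip force at its end, in the units of the state.
- bot.get_obs(): the state, without advancing time (a new reading comes with each control period).
- bot.read_camera(name): name is "side" or "top" or "wrist"; returns a dict with "image" (384x512x3 uint8, red, green, blue), "camera_matrix" (3x3 intrinsics, pixels), "dist" ([k1, k2, p1, p2, k3] as OpenCV has them; the pictures are not rectified), "R" (3x3) and "t" (3): a world point X has camera coordinates R X + t. Camera axes: x right, y down, z forward; pixel columns grow to the right and rows downward; lengths in m; the calibration is good to about 2 mm. A picture is of the moment at which its call begins. There is no depth.
- bot.hand_in(): hands the job in; it is judged then, once.
The state is a dict: "t": time; "q": joint angles; "joint_vel": joint speeds; "joint_torque": joint torques, N m; "eef_pos": TCP position; "tool_rot": TCP orientation; "contact_force": force on the tool from outside, world axes, zero at the start; "torque": the same for the moment, N m; "gripper_width": opening from 0.0 (shut) to 1.0 (fully open); "grasp_force": force on a finger pad.
Only numpy, scipy, OpenCV 4.12 (cv2) and the standard library are available. Lean on these libraries where they do the work, as an engineer would, in place of code of your own. Each camera call takes 0.05 s, during which the arm holds its last target. There are 200 camera calls.

## Working session

There is one attempt and no reset: what is moved stays moved. The work goes in short steps, Python scripts to look and compute and a tool call to move; the robot and the scene stay as the last step left them, time stands still between calls to the robot, and variables do not carry over. Pictures are saved under pics/ and viewed, at most 14 in all, crops included, and the job is handed in when it is done.

Besides the shell and the picture viewer there is one more tool, called after "Call:" in YAML: its name, and indented under it one key for each argument. step_arm: Moves the arm, as the interface text tells. Its arguments: {"type":"object","properties":{"increments":{"type":"array"},"force":{"type":"number"}},"required":["increments"]}

```bash
mkdir -p pics && cat > h.py <<'E'
import numpy as np, cv2
from station import bot
from scipy.spatial.transform import Rotation as Rn
def snap(n,f=None):
    c=bot.read_camera(n)
    if f: cv2.imwrite('pics/'+f,c['image'][:,:,::-1])
    return c
def ray(c,uv):
    p=cv2.undistortPoints(np.array([[uv]],float),c['camera_matrix'],c['dist'])[0,0]
    R=np.array(c['R']);t=np.array(c['t'])
    return -R.T@t, R.T@np.array([p[0],p[1],1.])
def onz(c,uv,z):
    o,d=ray(c,uv); return o+d*(z-o[2])/d[2]
def proj(c,X):
    r,_=cv2.Rodrigues(np.array(c['R'])); return cv2.projectPoints(np.array(X,float).reshape(-1,1,3),r,np.array(c['t']),c['camera_matrix'],c['dist'])[0][:,0]
def two(c1,u1,c2,u2):
    o1,d1=ray(c1,u1);o2,d2=ray(c2,u2)
    s=np.linalg.lstsq(np.c_[d1,-d2],o2-o1,rcond=None)[0]
    a=o1+s[0]*d1;b=o2+s[1]*d2
    return (a+b)/2,np.linalg.norm(a-b)
def Rt():
    o=bot.get_obs();w,x,y,z=o['tool_rot'];return Rn.from_quat([x,y,z,w]),np.array(o['eef_pos'])
E
python3 - <<'E'
from h import *
a=snap('top');b=snap('side')
for c,n in((a,'top'),(b,'side')):
    im=cv2.resize(c['image'],(800,600),interpolation=cv2.INTER_CUBIC)
    cv2.imwrite(f'pics/{n}0.png',im[:,:,::-1])
    np.savez(f'{n}0.npz',**c); print(n,-np.array(c['R']).T@c['t'])
R,p=Rt();print(R.as_matrix().round(3),p,bot.get_obs()['contact_force'])
E
```

```text
top [0.35196805 0.02125328 1.32807075]
side [0.46486709 0.79683928 1.05628337]
[[-0.962  0.274 -0.   ]
 [ 0.274  0.962 -0.002]
 [-0.    -0.002 -1.   ]] [0.18498401 0.64860943 0.23044408] [ 0.15624741 -0.10088011 -0.31199835]
```

View pics/top0.png

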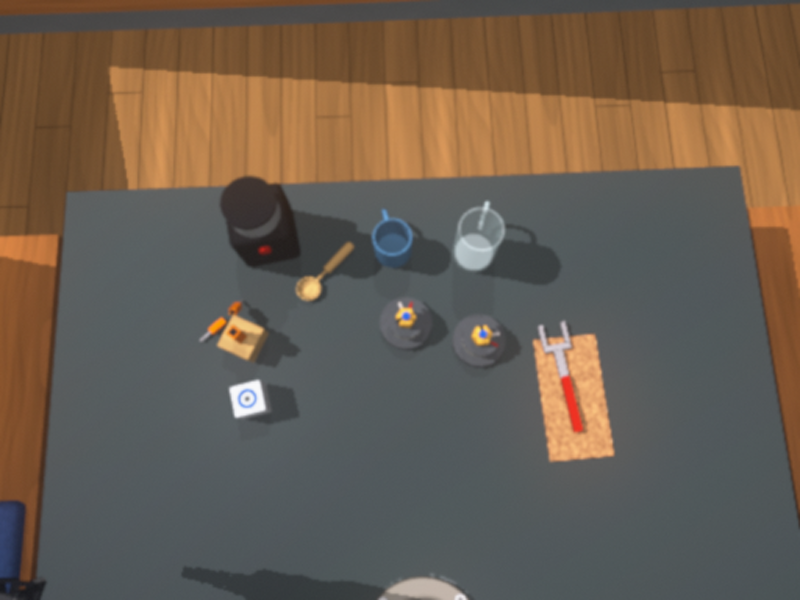

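View pics/side0.png

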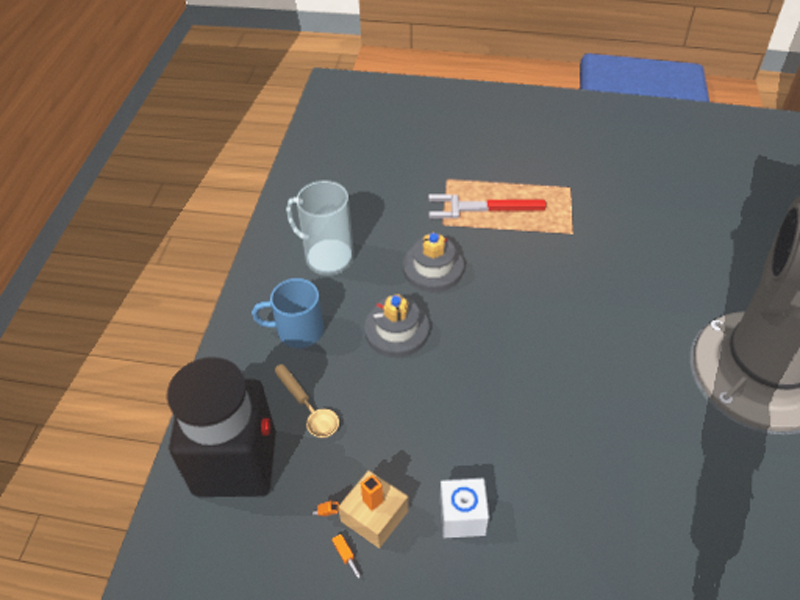

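Top view (800x600 scale): ports at (405,317) and (483,336), wrench at (565,380) on its mat (573,397), dock (243,337), socket (248,398), mug (392,243), carafe (478,240). There are three probe candidates: (236,333) standing in the dock, and two lying loose at (235,308) and (216,327). I choose the one in the dock and will check it in a close crop.

```bash
cat > m.py <<'E'
from h import *
T=dict(np.load('top0.npz'));S=dict(np.load('side0.npz'))
def blobs(c,lo,hi,mn):
    h=cv2.cvtColor(c['image'],cv2.COLOR_RGB2HSV);m=cv2.inRange(h,lo,hi)
    n,_,st,ce=cv2.connectedComponentsWithStats(m)
    return [(ce[i].round(1).tolist(),int(st[i,4])) for i in range(1,n) if st[i,4]>=mn]
for n,lo,hi,mn in(('blue',(105,150,90),(125,255,255),6),('orange',(5,200,120),(14,255,255),10),('red',(0,200,120),(4,255,255),6),('yel',(15,130,150),(30,255,255),8)):
    print(n);print(' T',blobs(T,lo,hi,mn)[:12]);print(' S',blobs(S,lo,hi,mn)[:12])
E
python3 m.py; python3 - <<'E'
from h import *
T=dict(np.load('top0.npz'));S=dict(np.load('side0.npz'))
k=512/800
for n,u,v in(('portA',(405,316),(396,300)),('portB',(483,334),(433,238)),('socket',(247,399),(464,499)),('probetop',(236,332),(372,484)),('wrenchmid',(567,378),(488,205))):
    print(n,*two(T,np.array(u)*k,S,np.array(v)*k))
for n,u in(('mug',(393,255)),('car',(475,255)),('mat',(573,397)),('matc1',(535,338)),('matc2',(597,335)),('matc3',(613,456)),('matc4',(550,461)),('prA',(541,327)),('prB',(564,323)),('end',(578,431))):
    print(n,onz(T,np.array(u)*k,0.003))
a=T['image'][180:270,125:185];b=S['image'][290:375,190:320]
cv2.imwrite('pics/probe.png',np.hstack([cv2.resize(a,(300,450),interpolation=2),cv2.resize(b,(500,450)),])[:,:,::-1])
E
```

```text
blue
 T [([259.3, 202.0], 7), ([308.9, 213.1], 8)]
 S [([277.1, 151.9], 22), ([252.9, 192.2], 23), ([297.1, 319.1], 64)]
orange
 T [([150.3, 196.3], 18), ([151.4, 213.9], 14)]
 S [([234.9, 318.1], 55), ([207.5, 325.8], 45)]
red
 T [([168.5, 159.2], 10), ([365.7, 258.6], 169)]
 S []
yel
 T [([275.5, 83.4], 16846), ([88.4, 45.6], 20), ([359.8, 106.0], 10), ([365.9, 107.5], 10), ([157.0, 109.9], 9), ([212.2, 113.1], 12), ([259.4, 203.0], 70), ([138.7, 207.7], 38), ([149.7, 213.2], 52), ([307.5, 215.1], 81), ([352.3, 255.6], 11), ([350.2, 260.5], 8)]
 S [([201.3, 30.1], 159), ([223.6, 25.8], 30), ([220.8, 32.9], 16), ([184.4, 35.8], 9), ([212.6, 36.6], 12), ([188.6, 38.8], 8), ([194.7, 42.7], 14), ([166.4, 67.8], 96), ([181.4, 66.4], 67), ([161.5, 83.9], 74), ([146.8, 95.5], 100), ([174.1, 88.3], 11)]
portA [0.61842367 0.0077942  0.08210071] 0.0018361152285826417
portB [ 0.57735054 -0.14578758  0.07645006] 0.00043350955554203246
socket [0.46943411 0.32715414 0.05626839] 0.0008785854048715886
probetop [0.59666577 0.34137238 0.0933516 ] 0.003684626897365176
wrenchmid [ 0.49094641 -0.32329244  0.00152316] 0.0008054254517613755
mug [0.77241893 0.02718939 0.003     ]
car [ 0.76495439 -0.15009634  0.003     ]
mat [ 0.45165953 -0.33148921  0.003     ]
matc1 [ 0.57780196 -0.26406475  0.003     ]
matc2 [ 0.57886806 -0.394425    0.003     ]
matc3 [ 0.33049323 -0.40011551  0.003     ]
matc4 [ 0.3255851  -0.27263111  0.003     ]
prA [ 0.60077175 -0.27868407  0.003     ]
prB [ 0.60735994 -0.32781821  0.003     ]
end [ 0.38264802 -0.33483071  0.003     ]
```

View pics/probe.png

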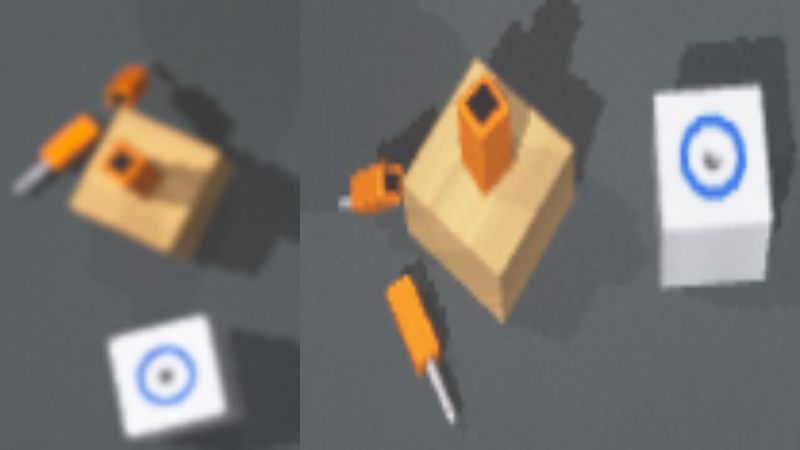

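The crop shows the upright probe in the dock (full-length handle, hole at its foot) and two loose ones lying beside it; the docked one is mine. There are only two ports, so I go over port A now.

Call:
step_arm:
  increments:
    - [[1,-296,-249,0,0,0,0],[1,-296,-249,0,0,0,0],[1,-296,-249,0,0,0,0],[1,-296,-249,0,0,0,0],[1,-296,-249,0,0,0,0],[1,-296,-249,0,0,0,0],[1,-296,-249,0,0,0,0],[1,-296,-249,0,0,0,0],[1,-296,-249,0,0,0,0],[1,-296,-249,0,0,0,0]]

```text
t: 0.93
eef_pos: [0.4052, 0.3216, 0.2312]
tool_rot: [0.001, 0.143, 0.99, -0.001]
contact_force: [1.6, -0.9, -0.6]
gripper_width: 0.999
grasp_force: 0.0
```

Call:
step_arm:
  increments:
    - [[1,-296,-249,0,0,0,0],[1,-296,-249,0,0,0,0],[1,-296,-249,0,0,0,0],[1,-296,-249,0,0,0,0],[1,-296,-249,0,0,0,0],[1,-296,-249,0,0,0,0],[1,-296,-249,0,0,0,0],[1,-296,-249,0,0,0,0],[1,-296,-249,0,0,0,0],[1,-296,-249,0,0,0,0]]

```text
t: 1.77
eef_pos: [0.62, 0.0003, 0.2312]
tool_rot: [0.001, 0.142, 0.99, -0.002]
contact_force: [-0.1, -0.8, 1.6]
gripper_width: 1.0
grasp_force: 0.0
```

```bash
python3 - <<'E'
from h import *
c=snap('wrist');np.savez('w1.npz',**c)
cv2.imwrite('pics/w1.png',cv2.resize(c['image'],(800,600),interpolation=2)[:,:,::-1])
R,p=Rt();print(R.as_matrix().round(3),p,np.round(bot.get_obs()['q'],2),bot.get_obs()['t'])
print('cam',-np.array(c['R']).T@c['t'], np.array(c['R'])[2])
E
```

```text
[[-0.959  0.282  0.001]
 [ 0.282  0.959 -0.004]
 [-0.002 -0.003 -1.   ]] [6.19917532e-01 5.92614969e-04 2.31070430e-01] [-0.37  0.4   0.35  1.71 -0.15  1.05  1.32] 1.8167
cam [0.5498274  0.02217183 0.37326939] [ 0.28039534 -0.08502246 -0.95611173]
```

View pics/w1.png

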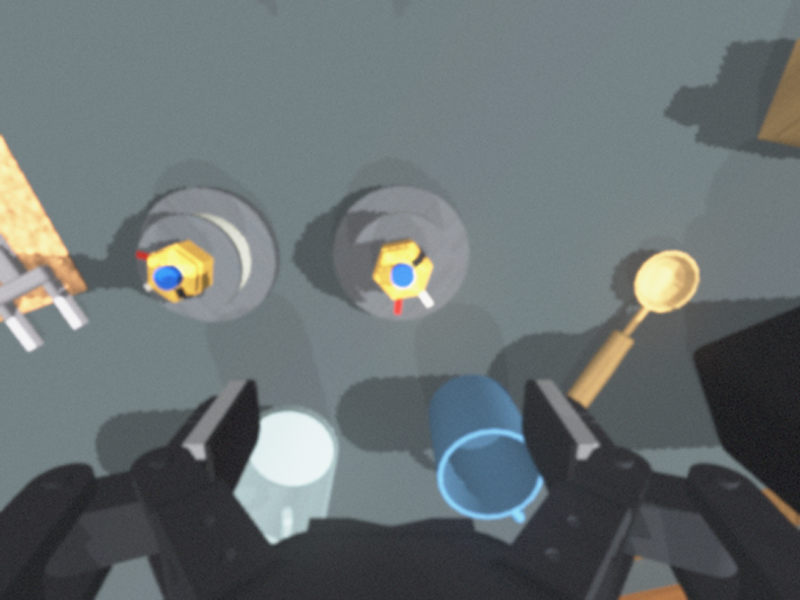

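The wrist view shows port A at (402,275): black line up-right at (420,260), white mark (426,298), red mark (398,306). Port B at (168,277): black line (182,293), white (148,287), red (142,255). I'll measure centres and bearings now.

```bash
cat >> h.py <<'E'
def cen(m,c,near,r,mn=3):
    n,_,st,ce=cv2.connectedComponentsWithStats(m)
    L=[(np.hypot(*(ce[i]-near)),i) for i in range(1,n) if st[i,4]>=mn]
    L=[x for x in L if x[0]<r]
    return [(ce[i],st[i,4]) for _,i in sorted(L)]
def masks(c):
    h=cv2.cvtColor(c['image'],cv2.COLOR_RGB2HSV)
    return dict(blue=cv2.inRange(h,(105,150,90),(125,255,255)),red=cv2.inRange(h,(0,170,100),(6,255,255))|cv2.inRange(h,(174,170,100),(180,255,255)),white=cv2.inRange(h,(0,0,185),(180,50,255)),black=cv2.inRange(h,(0,0,0),(180,255,45)))
E
python3 - <<'E'
from h import *
T=dict(np.load('top0.npz'));S=dict(np.load('side0.npz'));W=dict(np.load('w1.npz'));k=.64
for nm,tu,su,wu in(('A',(259.3,202),(252.9,192.2),(402,275)),('B',(308.9,213.1),(277.1,151.9),(168,277))):
    wu=np.array(wu)*k;M=masks(W)
    b=cen(M['blue'],W,wu,8)[0];print(nm,'blue',b)
    print(' stub',two(W,b[0],S,su),two(W,b[0],T,tu),two(S,su,T,tu)[0],'z86:',onz(W,b[0],.085),onz(S,su,.084),onz(T,tu,.085))
    p=(onz(W,b[0],.085)+onz(S,su,.084)+onz(T,tu,.085))/3
    print(' centre',p.round(4))
    for col in('red','white'):
        for q,a in cen(M[col],W,wu,28):
            x=onz(W,q,.050)-onz(W,b[0],.086);print('  ',col,q.round(1),a,'r',np.hypot(*x[:2]).round(4),'brg',np.degrees(np.arctan2(x[1],x[0])).round(1))
    for q,a in cen(M['black'],W,wu,22):
        for z in(.077,.072,.064):
            x=onz(W,q,z)-onz(W,b[0],.086);print('  black',q.round(1),a,z,'r',np.hypot(*x[:2]).round(4),'brg',np.degrees(np.arctan2(x[1],x[0])).round(1))
im=W['image']
a=im[130:230,75:175];b=im[130:230,205:305]
cv2.imwrite('pics/nuts.png',cv2.resize(np.hstack([a,b]),(800,400),interpolation=2)[:,:,::-1])
E
```

```text
A blue (array([257.12295082, 175.63934426]), np.int32(122))
 stub (array([0.61903176, 0.00889379, 0.08223627]), np.float64(0.0005938758986439559)) (array([0.62861927, 0.00700702, 0.04298642]), np.float64(0.00021135691451942327)) [0.6197248  0.00741784 0.08051595] z86: [0.61867537 0.00898659 0.085     ] [0.61845513 0.01040736 0.084     ] [0.61948771 0.00741617 0.085     ]
 centre [0.6189 0.0089 0.0847]
   red [254.4 195.2] 12 r 0.0324 brg -20.2
   white [259.9 179.8] 53 r 0.0142 brg 0.3
   white [257. 168.] 5 r 0.0007 brg 96.7
   white [272.4 191.1] 74 r 0.0333 brg 18.3
B blue (array([107.24161074, 177.48993289]), np.int32(149))
 stub (array([ 0.57697508, -0.1411186 ,  0.08288655]), np.float64(0.0006203934269546627)) (array([ 0.57879643, -0.14508319,  0.07632702]), np.float64(0.0018183158418283458)) [ 0.57810159 -0.14477261  0.07936998] z86: [ 0.57708629 -0.13992604  0.085     ] [ 0.57653572 -0.14004162  0.084     ] [ 0.57812449 -0.14413121  0.085     ]
 centre [ 0.5772 -0.1414  0.0847]
   red [ 90.7 163. ] 17 r 0.0357 brg -119.3
   white [114.2 172.1] 10 r 0.0099 brg -91.2
   white [ 98.3 173. ] 3 r 0.0282 brg -98.9
   white [ 94.  183.5] 10 r 0.0385 brg -81.5
```

View pics/nuts.png

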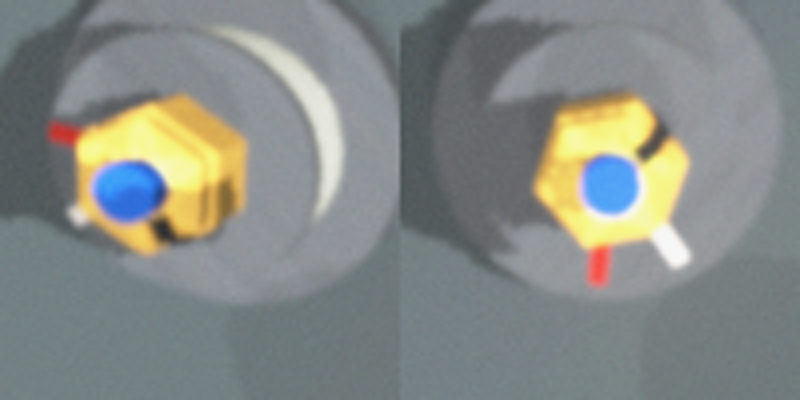

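The crop shows port A's black line at about (269,165) in the wrist image, white at (272,191), red at (254,195); port B's line is at (116,187) with its marks partly hidden, so I'll look at B from above later.

```bash
python3 - <<'E'
from h import *
W=dict(np.load('w1.npz'))
c=np.array([.619,.0085])
for n,q,z in(('black',(268.7,165.5),.077),('white',(272.4,191.1),.05),('red',(254.4,195.2),.05)):
    x=onz(W,q,z)[:2]-c;print(n,np.hypot(*x),np.degrees(np.arctan2(x[1],x[0])))
x=onz(W,(116,187.5),.077)[:2]-[.577,-.141];print(np.hypot(*x),np.degrees(np.arctan2(x[1],x[0])))
R,p=Rt();d=np.array([.619,.0085,.06])-p;print(R.inv().apply(d)*1000)
E
```

```text
black 0.015730929740511032 110.40664460006654
white 0.0328723198970122 19.484820657459693
red 0.0317553540986706 -19.691827932743365
0.013646124593626772 3.8603053388845634
[  3.49001876   7.90428308 171.03743118]
```

Call:
step_arm:
  increments:
    - [[1,3.5,8,30,0,0,7],[1,3.5,8,60,0,0,14],[1,3.5,8,80,0,0,20],[1,3.5,8,100,0,0,23],[1,3.5,8,120,0,0,23],[1,3.5,8,140,0,0,23],[1,3.5,8,155,0,0,23],[1,3.5,8,167,0,0,23],[1,3.5,8,176,0,0,23],[1,3.5,8,176,0,0,23]]

```text
t: 2.65
eef_pos: [0.6153, 0.0171, 0.0534]
tool_rot: [-0.001, 0.333, 0.943, -0.001]
contact_force: [-0.3, 0.7, -0.0]
gripper_width: 0.999
grasp_force: 0.0
```

Call:
step_arm:
  increments:
    - [[-0.3,0,0,0,0,0,0],[-1,0,0,0,0,0,0],[-1,0,0,0,0,0,0],[-1,0,0,0,0,0,0],[-1,0,0,0,0,0,0],[-1,0,0,0,0,0,0],[-1,0,0,0,0,0,0],[-1,0,0,0,0,0,0]]
  force: 60

```text
t: 3.32
eef_pos: [0.6141, 0.0122, 0.0565]
tool_rot: [-0.002, 0.334, 0.942, -0.002]
contact_force: [-9.7, -7.4, 13.4]
gripper_width: 0.404
grasp_force: 58.6
```

```bash
python3 - <<'E'
from h import *
c=snap('wrist');cv2.imwrite('pics/w2.png',c['image'][100:384,100:412,::-1])
R,p=Rt();y=R.as_matrix()[:,1];print(np.degrees(np.arctan2(y[1],y[0])),p,bot.get_obs()['q'],bot.get_obs()['torque'])
E
```

```text
50.92462035739703 [0.61409817 0.01212686 0.05652984] [-0.38374387  0.61492854  0.3552034   1.85112079 -0.29978708  0.73312923
  1.02600393] [-1.9115545  2.2968118  0.146795 ]
```

View pics/w2.png

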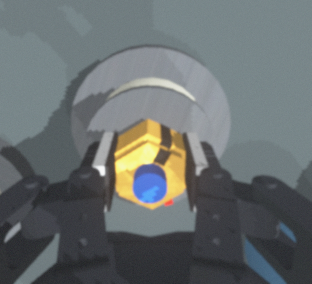

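The close view shows the pads on the nut but off-centre by about 6 mm, and the tips bear on the flange. I open, re-centre and lift 3 mm.

Call:
step_arm:
  increments:
    - [[0.3,0,0,-3,0,0,0],[0.3,0,0,-3,0,0,0],[0.3,0,0,-3,0,0,0],[0.3,-8,-4,-3,0,0,0],[0.3,-8,-4,-3,0,0,0],[0.3,-8,-4,-3,0,0,0],[0.3,-8,-4,-3,0,0,0],[0.3,-8,-4,-3,0,0,0]]

```text
t: 4.03
eef_pos: [0.6203, 0.0085, 0.0581]
tool_rot: [-0.0, 0.333, 0.943, 0.0]
contact_force: [-0.1, -0.8, 0.3]
gripper_width: 0.652
grasp_force: 0.0
```

```bash
cat > nut.py <<'E'
from h import *
import sys
c=snap('wrist');M=masks(c);R,p=Rt()
u=proj(c,[[p[0],p[1],.086]])[0]
b=cen(M['blue'],c,u,60,40)
q=b[0][0];x=onz(c,q,.084);y=R.as_matrix()[:,1]
print('blob',b[0],'stub',x.round(4),'tcp',p.round(4),'bearing',np.degrees(np.arctan2(y[1],y[0])).round(1),'tool delta mm',(R.inv().apply(x-p)*1000).round(1),'f',np.round(bot.get_obs()['contact_force'],1))
S=snap('side');us=proj(S,[[x[0],x[1],.084]])[0]
bs=cen(masks(S)['blue'],S,us,12)
if bs: print('side blue',bs[0],two(c,q,S,bs[0][0]))
for z,col in((.05,'white'),(.05,'red'),(.077,'black')):
    for r,a in cen(M[col],c,q,60,6):
        d=onz(c,r,z)-x
        if .010<np.hypot(*d[:2])<.045: print(col,r.round(),a,'r',np.hypot(*d[:2]).round(4),'brg',np.degrees(np.arctan2(d[1],d[0])).round(1))
if len(sys.argv)>1: cv2.imwrite('pics/'+sys.argv[1],c['image'][:,:,::-1])
E
python3 nut.py w3.png
```

```text
blob (array([243.50117096, 273.45901639]), np.int32(427)) stub [0.6197 0.0067 0.084 ] tcp [0.6203 0.0086 0.0581] bearing 51.1 tool delta mm [ -0.7  -1.8 -25.9] f [-0.  -0.4  0. ]
side blue (array([252.95833333, 192.33333333]), np.int32(24)) (array([0.61995171, 0.00645389, 0.08051183]), np.float64(0.0031784785065062417))
white [258. 284.] 8 r 0.0301 brg -23.1
white [265. 270.] 6 r 0.023 brg -7.6
white [260. 255.] 57 r 0.013 brg 3.4
white [293. 265.] 206 r 0.0324 brg 22.1
red [266. 289.] 13 r 0.035 brg -18.0
```

Call:
step_arm:
  increments:
    - [[-1,-0.5,-1.5,0,0,0,0],[-1,-0.5,-1.5,0,0,0,0],[-1,-0.5,-1.5,0,0,0,0],[-1,-0.5,-1.5,0,0,0,0],[-1,-0.5,-1.5,0,0,0,0],[-1,-0.5,-1.5,0,0,0,0],[-1,-0.5,-1.5,0,0,0,0]]
  force: 80

```text
t: 4.72
eef_pos: [0.6201, 0.0073, 0.0589]
tool_rot: [0.0, 0.333, 0.943, 0.0]
contact_force: [-1.3, 0.6, 5.7]
gripper_width: 0.396
grasp_force: 78.4
```

Call:
step_arm:
  increments:
    - [[-1,0,0,0,0,0,6],[-1,0,0,0,0,0,12],[-1,0,0,0,0,0,18],[-1,0,0,0,0,0,24],[-1,0,0,0,0,0,30],[-1,0,0,0,0,0,35],[-1,0,0,0,0,0,40],[-1,0,0,0,0,0,45],[-1,0,0,0,0,0,45]]

```text
t: 5.47
eef_pos: [0.619, 0.0066, 0.0589]
tool_rot: [-0.001, 0.67, 0.742, -0.001]
contact_force: [-5.3, 0.6, 9.2]
gripper_width: 0.402
grasp_force: 78.2
```

```bash
python3 nut.py w4.png; python3 -c "
from h import *
print(np.round(bot.get_obs()['q'],2),bot.get_obs()['torque'])"
```

```text
blob (array([248.83768116, 269.78550725]), np.int32(690)) stub [0.6196 0.0085 0.084 ] tcp [0.619  0.0067 0.0589] bearing 6.0 tool delta mm [  1.8   0.7 -25.1] f [-5.2  0.1 10. ]
side blue (array([252.91304348, 192.2173913 ]), np.int32(23)) (array([0.62013872, 0.00193758, 0.07341213]), np.float64(0.00013081446556230131))
white [261. 277.] 45 r 0.0272 brg -69.4
white [237. 282.] 7 r 0.0302 brg -98.3
white [203. 253.] 363 r 0.0285 brg -154.3
white [298. 239.] 648 r 0.0285 brg 3.6
[-0.51  0.66  0.56  1.85 -0.49  0.77  0.41] [ 0.08872199  0.96804216 -0.18747432]
```

View pics/w4.png

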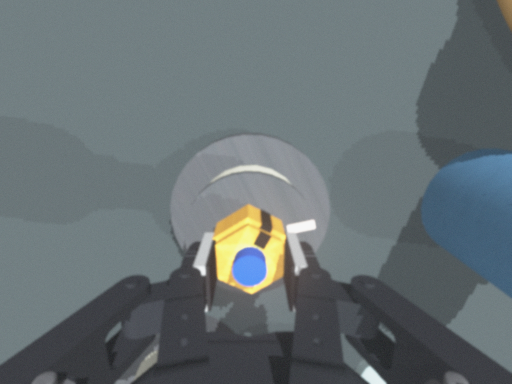

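The nut turns with the gripper (black line 60° before the right finger, white mark at (300,227)). The other half follows.

Call:
step_arm:
  increments:
    - [[-1,0,0,0,0,0,6],[-1,0,0,0,0,0,12],[-1,0,0,0,0,0,18],[-1,0,0,0,0,0,24],[-1,0,0,0,0,0,30],[-1,0,0,0,0,0,35],[-1,0,0,0,0,0,40],[-1,0,0,0,0,0,45],[-1,0,0,0,0,0,45]]

```text
t: 6.32
eef_pos: [0.6178, 0.007, 0.0588]
tool_rot: [-0.001, 0.903, 0.429, -0.002]
contact_force: [-9.8, 0.6, 14.8]
gripper_width: 0.398
grasp_force: 78.9
```

Call:
step_arm:
  increments:
    - [[0.3,0,0,0,0,0,0],[0.5,0,0,0,0,0,0],[0.5,0,0,0,0,0,0],[0.5,0,0,-30,0,0,0],[0.5,0,0,-70,0,0,0],[0.5,0,0,-110,0,0,0],[0.5,0,0,-110,0,0,0],[0.5,0,0,-110,0,0,0]]

```text
t: 6.98
eef_pos: [0.6217, 0.0067, 0.1708]
tool_rot: [0.001, 0.902, 0.431, 0.003]
contact_force: [0.3, -0.2, -0.4]
gripper_width: 0.75
grasp_force: 0.0
```

```bash
python3 nut.py w5.png; python3 - <<'E'
from h import *
im=cv2.imread('pics/w5.png');cv2.imwrite('pics/w5c.png',im[150:350,80:360])
E
```

```text
blob (array([245.38785047, 198.21962617]), np.int32(214)) stub [0.6203 0.0096 0.084 ] tcp [0.6204 0.0071 0.1689] bearing -38.9 tool delta mm [ 1.7 -1.7 84.9] f [-0.2 -0.3 -0.9]
side blue (array([252.91304348, 192.2173913 ]), np.int32(23)) (array([0.61925069, 0.00858513, 0.08119334]), np.float64(0.0010449738689725725))
white [244. 198.] 72 r 0.0111 brg -138.3
white [263. 162.] 141 r 0.029 brg 18.1
white [245. 147.] 24 r 0.0384 brg 51.5
red [276. 179.] 38 r 0.0298 brg -22.5
```

View pics/w5c.png

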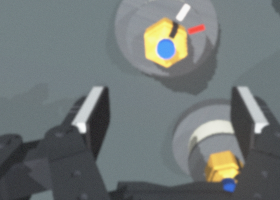

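The crop shows port A's black line on the white mark, red still clockwise of it. Next is port B.

Call:
step_arm:
  increments:
    - [[0.5,-36,15,0,0,0,-7],[0.5,-72,30,0,0,0,-14],[0.5,-108,45,0,0,0,-21],[0.5,-144,60,0,0,0,-28],[0.5,-144,60,0,0,0,-35],[0.5,-144,60,0,0,0,-42],[0.5,-144,60,0,0,0,-43],[0.5,-144,60,0,0,0,-43],[0.5,-144,60,0,0,0,-43]]

```text
t: 7.83
eef_pos: [0.5758, -0.1421, 0.1674]
tool_rot: [-0.001, 0.682, 0.731, -0.0]
contact_force: [-0.3, -0.5, -0.7]
gripper_width: 0.754
grasp_force: 0.0
```

```bash
python3 nut.py w6.png; python3 - <<'E'
from h import *
im=cv2.imread('pics/w6.png');cv2.imwrite('pics/w6c.png',cv2.resize(im[110:270,160:360],(600,480)))
E
```

```text
blob (array([250.17808219, 199.00456621]), np.int32(219)) stub [ 0.577  -0.1411  0.084 ] tcp [ 0.5759 -0.1421  0.1675] bearing 4.0 tool delta mm [ 0.9  1.3 83.5] f [-0.8 -0.2 -0.7]
side blue (array([277.09090909, 151.90909091]), np.int32(22)) (array([ 0.57691022, -0.14173416,  0.08217857]), np.float64(0.00029459563230110024))
white [256. 197.] 38 r 0.0109 brg -54.3
white [240. 198.] 6 r 0.014 brg -127.0
white [253. 222.] 48 r 0.0347 brg -81.0
white [255. 146.] 12 r 0.0388 brg 87.6
red [231. 214.] 25 r 0.0322 brg -120.3
```

View pics/w6c.png

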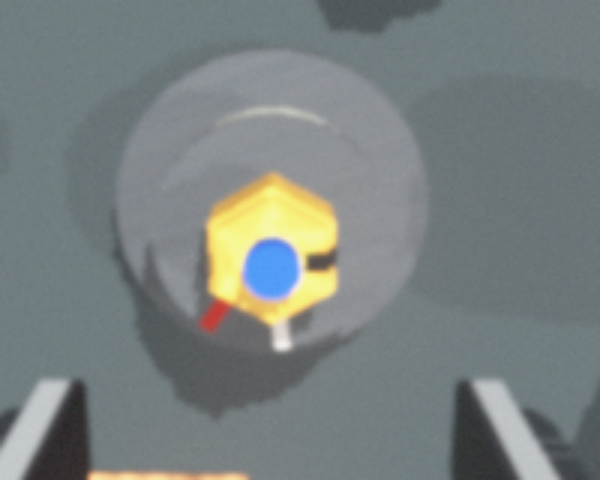

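The crop shows B's nut square to the gripper, black line at right (322,262), white mark at bottom (282,335), red at (212,318): about 84.5° to turn.

Call:
step_arm:
  increments:
    - [[0.5,1,1,30,0,0,0],[0.5,1,1,60,0,0,0],[0.5,1,1,85,0,0,0],[0.5,1,1,100,0,0,0],[0.5,1,1,109,0,0,0],[-1,1,1,109,0,0,0],[-1,1,1,109,0,0,0],[-1,1,1,109,0,0,0],[-1,1,1,109,0,0,0],[-1,1,1,109,0,0,0]]

```text
t: 8.77
eef_pos: [0.5763, -0.1419, 0.0604]
tool_rot: [-0.0, 0.682, 0.732, -0.0]
contact_force: [-5.6, 0.5, 3.8]
gripper_width: 0.401
grasp_force: 80.7
```

Call:
step_arm:
  increments:
    - [[-1,0,0,0,0,0,0],[-1,0,0,0,0,0,5],[-1,0,0,0,0,0,10],[-1,0,0,0,0,0,15],[-1,0,0,0,0,0,20],[-1,0,0,0,0,0,25],[-1,0,0,0,0,0,30],[-1,0,0,0,0,0,35],[-1,0,0,0,0,0,40],[-1,0,0,0,0,0,42]]

```text
t: 9.6
eef_pos: [0.5766, -0.1419, 0.0604]
tool_rot: [-0.0, 0.899, 0.437, -0.0]
contact_force: [-4.4, 0.5, 3.2]
gripper_width: 0.394
grasp_force: 80.7
```

Call:
step_arm:
  increments:
    - [[-1,0,0,0,0,0,5],[-1,0,0,0,0,0,10],[-1,0,0,0,0,0,15],[-1,0,0,0,0,0,20],[-1,0,0,0,0,0,25],[-1,0,0,0,0,0,30],[-1,0,0,0,0,0,35],[-1,0,0,0,0,0,40],[-1,0,0,0,0,0,43],[-1,0,0,0,0,0,43]]

```text
t: 10.43
eef_pos: [0.5768, -0.1424, 0.0604]
tool_rot: [0.0, 0.997, 0.078, 0.0]
contact_force: [-4.9, -1.0, 4.3]
gripper_width: 0.394
grasp_force: 80.9
```

Call:
step_arm:
  increments:
    - [[0.3,0,0,0,0,0,0],[0.5,0,0,0,0,0,0],[0.5,0,0,0,0,0,0],[0.5,0,0,-30,0,0,0],[0.5,0,0,-70,0,0,0],[0.5,0,0,-110,0,0,0],[0.5,0,0,-130,0,0,0],[0.5,0,0,-130,0,0,0]]

```text
t: 11.1
eef_pos: [0.58, -0.1431, 0.1945]
tool_rot: [0.001, 0.997, 0.08, 0.004]
contact_force: [0.8, -0.3, -0.7]
gripper_width: 0.75
grasp_force: 0.0
```

```bash
python3 nut.py w7.png; python3 - <<'E'
from h import *
im=cv2.imread('pics/w7.png');cv2.imwrite('pics/w7c.png',im)
c=snap('top');np.savez('top1.npz',**c)
M=masks(c)['red'];n,_,st,ce=cv2.connectedComponentsWithStats(M);print([(ce[i].round(1),st[i]) for i in range(1,n) if st[i,4]>50])
print(np.round(bot.get_obs()['q'],2))
E
```

```text
blob (array([248.17751479, 194.07100592]), np.int32(169)) stub [ 0.5781 -0.1417  0.084 ] tcp [ 0.5788 -0.1421  0.1919] bearing -80.9 tool delta mm [ -1.3  -0.6 107.9] f [-0.8  1.  -1.2]
side blue (array([277.        , 151.86363636]), np.int32(22)) (array([ 0.57724783, -0.14190321,  0.08201219]), np.float64(0.00045983662384183716))
white [244. 198.] 50 r 0.015 brg 172.3
white [278. 185.] 66 r 0.0304 brg -82.5
red [271. 204.] 16 r 0.0318 brg -122.8
[(array([365.7, 258.5]), array([359, 241,  14,  36, 225], dtype=int32))]
[-0.64  0.66  1.14  1.85 -0.67  1.09 -0.65]
```

View pics/w7c.png

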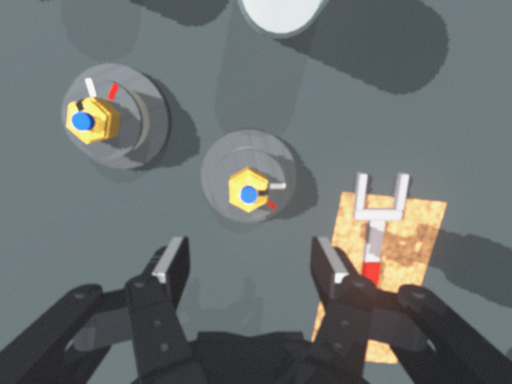

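Port B's black line is now on its white mark at (290,186), and port A still shows its line at white; the wrench lies on the mat at upper right, jaw up at (383,200). The hand-tightening is done; next I hover over the wrench and turn the hand 180° for a good wrist range.

Call:
step_arm:
  increments:
    - [[1,-20,20,-38,0,0,-7],[1,-40,40,-38,0,0,-14],[1,-60,60,-38,0,0,-21],[1,-80,85,-38,0,0,-28],[1,-100,110,-38,0,0,-35],[1,-120,135,-38,0,0,-42],[1,-144,161,-38,0,0,-49],[1,-144,161,-38,0,0,-56],[1,-144,161,-38,0,0,-63],[1,-144,161,-38,0,0,-70]]

```text
t: 12.08
eef_pos: [0.4591, -0.3235, 0.2259]
tool_rot: [-0.001, 0.77, 0.638, -0.0]
contact_force: [-0.2, 0.1, -0.7]
gripper_width: 1.002
grasp_force: 0.0
```

Call:
step_arm:
  increments:
    - [[1,0,0,0,0,0,-7],[1,0,0,0,0,0,-14],[1,0,0,0,0,0,-21],[1,0,0,0,0,0,-28],[1,0,0,0,0,0,-35],[1,0,0,0,0,0,-42],[1,0,0,0,0,0,-49],[1,0,0,0,0,0,-56],[1,0,0,0,0,0,-63],[1,0,0,0,0,0,-70]]

```text
t: 12.92
eef_pos: [0.4597, -0.3226, 0.2257]
tool_rot: [-0.001, 0.263, 0.965, 0.0]
contact_force: [0.3, 0.0, -1.5]
gripper_width: 1.0
grasp_force: 0.0
```

Call:
step_arm:
  increments:
    - [[1,0,0,0,0,0,-7],[1,0,0,0,0,0,-14],[1,0,0,0,0,0,-21],[1,0,0,0,0,0,-28],[1,0,0,0,0,0,-35],[1,0,0,0,0,0,-39],[1,0,0,0,0,0,-39],[1,0,0,0,0,0,-39],[1,0,0,0,0,0,-39]]

```text
t: 13.67
eef_pos: [0.4599, -0.3231, 0.2265]
tool_rot: [-0.001, -0.069, 0.998, 0.0]
contact_force: [-0.1, -0.7, -0.4]
gripper_width: 0.997
grasp_force: 0.0
```

```bash
cat > wr.py <<'E'
from h import *
# red handle: min-area rectangle of the mask, corners onto the plane of the handle top
R,p=Rt();o=bot.get_obs();y=R.as_matrix()[:,1]
print('tcp',p.round(4),'y brg',np.degrees(np.arctan2(y[1],y[0])).round(1),'q',np.round(o['q'],2),'t',o['t'])
def rect(c,z):
    M=masks(c)['red'];cs,_=cv2.findContours(M,0,1);k=max(cs,key=cv2.contourArea)
    b=cv2.boxPoints(cv2.minAreaRect(k));P=np.array([onz(c,u,z) for u in b])
    a,d=P[1]-P[0],P[2]-P[1]
    L=a if np.linalg.norm(a)>np.linalg.norm(d) else d
    if L[0]<0:L=-L
    return P.mean(0),np.degrees(np.arctan2(L[1],L[0])),np.linalg.norm(L),min(np.linalg.norm(a),np.linalg.norm(d)),b.mean(0),cv2.contourArea(k)
W=snap('wrist','wr.png');np.savez('wr.npz',**W)
T=snap('top')
a=rect(W,.021);b=rect(T,.021);print('wrist',a);print('top',b);print('tri',two(W,a[4],T,b[4]))
E
python3 wr.py
```

```text
tcp [ 0.4599 -0.3231  0.2265] y brg 98.0 q [ 0.15  0.31  0.44  1.86 -0.16  1.01  2.36] t 13.6667
wrist (array([ 0.43699341, -0.32292248,  0.021     ]), np.float64(8.481476056821776), np.float64(0.11072149781106776), np.float64(0.016122232213176577), array([252., 147.], dtype=float32), 1146.0)
top (array([ 0.43716904, -0.32177896,  0.021     ]), np.float64(8.538047620481462), np.float64(0.11071466312723326), np.float64(0.02035195366097708), array([365.61768, 258.47064], dtype=float32), 172.5)
tri (array([ 0.43619349, -0.32331003,  0.01456762]), np.float64(0.0018166019321320787))
```

View pics/wr.png

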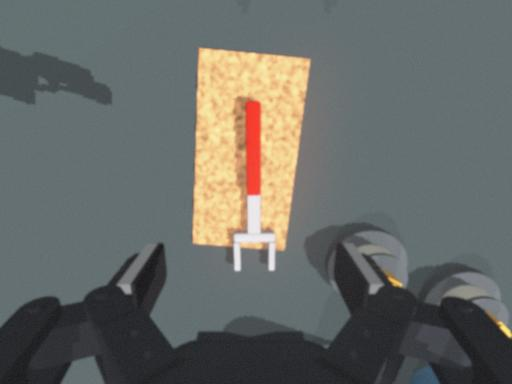

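The handle lies straight in view, (253,100) to (253,195), jaw at (254,250), heading 8.5°, untouched so far. Descending to grip at the wrench origin.

Call:
step_arm:
  increments:
    - [[0.2,0,4,40,0,0,-0.5],[0.2,0,4,80,0,0,-0.5],[0.2,0,4,120,0,0,-0.5],[0.2,0,4,155,0,0,-0.5],[0.2,0,4,185,0,0,-0.5],[0.2,0,4,205,0,0,-0.5],[0.2,0,4,219,0,0,-0.5],[0.2,0,4,219,0,0,-0.5]]
  force: 110

```text
t: 14.43
eef_pos: [0.4578, -0.3182, 0.0053]
tool_rot: [-0.002, -0.075, 0.997, 0.001]
contact_force: [-0.0, -0.1, -0.0]
gripper_width: 0.601
grasp_force: 0.0
```

Call:
step_arm:
  increments:
    - [[-1,0,0,0,0,0,0],[-1,0,0,0,0,0,0],[-1,0,0,0,0,0,0],[-1,0,0,0,0,0,0],[-1,0,0,0,0,0,0],[-1,0,0,0,0,0,0],[-1,0,0,-30,0,0,0],[-1,0,0,-60,0,0,0],[-1,0,0,-100,0,0,0],[-1,0,0,-100,0,0,0]]

```text
t: 15.27
eef_pos: [0.4631, -0.3223, 0.1154]
tool_rot: [0.005, -0.074, 0.997, -0.003]
contact_force: [0.5, -1.3, -3.6]
gripper_width: 0.177
grasp_force: 108.8
```

```bash
cat > jaw.py <<'E'
from h import *
# held wrench: red and steel seen from the wrist camera; positions in the tool frame
c=snap('wrist','jaw.png');R,p=Rt();o=bot.get_obs()
h=cv2.cvtColor(c['image'],cv2.COLOR_RGB2HSV);M=masks(c)['red']
cs,_=cv2.findContours(M,0,1);k=max(cs,key=cv2.contourArea)
b=cv2.boxPoints(cv2.minAreaRect(k));print('red px',b.round(0).tolist())
y=R.as_matrix()[:,1];print('tcp',p.round(4),'brg',np.degrees(np.arctan2(y[1],y[0])).round(2),'width',o['gripper_width'],'F',np.round(o['contact_force'],1),'q',np.round(o['q'],2))
E
python3 jaw.py
```

```text
red px [[231.0, 91.0], [269.0, 91.0], [269.0, 308.0], [231.0, 308.0]]
tcp [ 0.4622 -0.3212  0.1127] brg 98.56 width 0.17106750488661893 F [ 0.4  0.  -3.8] q [ 0.19  0.46  0.39  1.96 -0.25  0.76  2.45]
```

View pics/jaw.png

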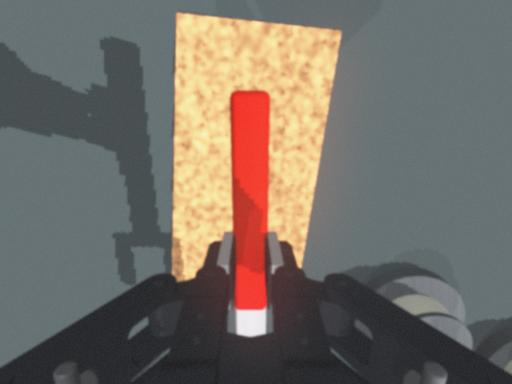

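The wrench is gripped straight and lifted: handle centred at column 250, tail at row 91, red/steel border at row 308. I move it above port B and measure how it sits in the hand.

Call:
step_arm:
  increments:
    - [[-1,-15,20,-37,0,0,0],[-1,-15,50,-37,0,0,0],[-1,-15,80,-37,0,0,0],[-1,-15,110,-37,0,0,0],[-1,-15,140,-37,0,0,0],[-1,-15,155,-37,0,0,0],[-1,-15,159,-37,0,0,0],[-1,-15,159,-37,0,0,0],[-1,-15,159,-37,0,0,0]]

```text
t: 16.07
eef_pos: [0.4506, -0.1607, 0.1451]
tool_rot: [-0.0, -0.075, 0.997, -0.0]
contact_force: [0.1, -0.9, -3.7]
gripper_width: 0.174
grasp_force: 108.9
```

```bash
cat >> jaw.py <<'E'
def tool(u,zt):
    o,d=ray(c,u);o=R.inv().apply(o-p);d=R.inv().apply(d);return o+d*(zt-o[2])/d[2]
for zt in(-.012,-.016):
    print('tail',tool((b[:2].mean(0) if b[0][1]<b[2][1] else b[2:].mean(0)),zt).round(4),'front',tool(b[b[:,1].argsort()[2:]].mean(0),zt).round(4))
print('tail px cols',b[b[:,1].argsort()].round(1).tolist())
T=snap('top');S=snap('side')
for n,cc in(('T',T),('S',S)):
    hh=cv2.cvtColor(cc['image'],cv2.COLOR_RGB2HSV)
    j=p+R.apply([-.125,0,-.008]);u=proj(cc,[j])[0]
    x0,y0=int(u[0])-40,int(u[1])-40
    cv2.imwrite(f'pics/j{n}.png',cv2.resize(cc['image'][max(y0,0):y0+80,max(x0,0):x0+80],(400,400),interpolation=2)[:,:,::-1])
    print(n,'predicted jaw px',u.round(1),'crop origin',x0,y0)
E
python3 jaw.py; python3 -c "
import cv2,numpy as np
cv2.imwrite('pics/jj.png',np.hstack([cv2.imread('pics/jT.png'),cv2.imread('pics/jS.png')]))"
```

```text
red px [[231.0, 308.0], [231.0, 91.0], [269.0, 91.0], [269.0, 308.0]]
tcp [ 0.4507 -0.1613  0.1452] brg 98.5 width 0.17052929369919603 F [-0.   0.4 -3.6] q [-0.12  0.28  0.39  2.12 -0.15  0.77  2.09]
tail [ 0.0301  0.0101 -0.012 ] front [-0.0313  0.0011 -0.012 ]
tail [ 0.0314  0.0098 -0.016 ] front [-0.0281  0.0011 -0.016 ]
tail px cols [[231.0, 91.0], [269.0, 91.0], [231.0, 308.0], [269.0, 308.0]]
T predicted jaw px [311.4 210.1] crop origin 271 170
S predicted jaw px [278.5 132.9] crop origin 238 92
```

View pics/jj.png

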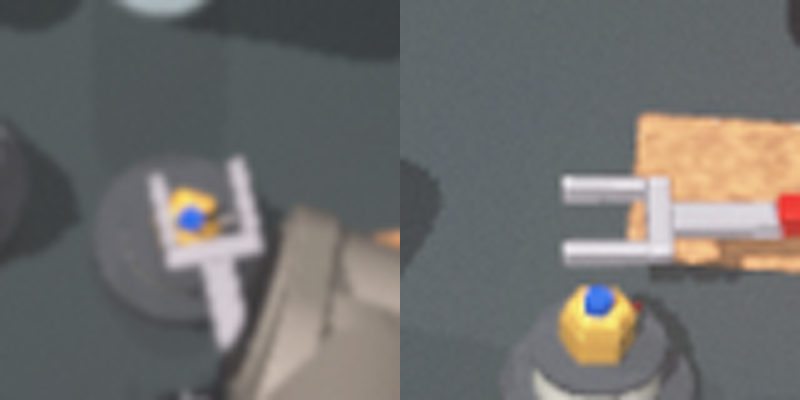

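The crops show the jaw above port B: top-view gap centre about (312.2,211.8) px, side-view about (279.2,135.8) px, tool level. I triangulate it against the stub.

```bash
sed -i 's/tool((b\[:2\].*else b\[2:\].mean(0)),zt)/tool(b[b[:,1].argsort()[:2]].mean(0),zt)/' jaw.py && python3 jaw.py | grep tail; python3 - <<'E'
from h import *
T=snap('top');S=snap('side');R,p=Rt()
P,e=two(T,(312.2,211.8),S,(279.2,135.8));print('jaw',P,e,'in tool',R.inv().apply(P-p))
for n,c,ut in(('T',T,(308.9,213.1)),('S',S,(277.1,151.9))):
    print(n,'stub at z.085',onz(c,ut,.085))
E
```

```text
tail [ 0.0788  0.0003 -0.012 ] front [-0.0314  0.0003 -0.012 ]
tail [ 0.0787  0.0003 -0.016 ] front [-0.0282  0.0003 -0.016 ]
tail px cols [[231.0, 91.0], [269.0, 91.0], [269.0, 308.0], [231.0, 308.0]]
jaw [ 0.57227405 -0.14703295  0.13866959] 0.000816164885236187 in tool [-0.12223267 -0.00465077  0.00655467]
T stub at z.085 [ 0.57812449 -0.14413121  0.085     ]
S stub at z.085 [ 0.57642087 -0.13907803  0.085     ]
```

Call:
step_arm:
  increments:
    - [[-1,-2,-1,20,0,0,-0.5],[-1,-2,-1,40,0,0,-0.5],[-1,-2,-1,50,0,0,-0.5],[-1,-2,-1,58,0,0,-0.5],[-1,-2,-1,64,0,0,-0.5],[-1,-2,-1,68,0,0,-0.5],[-1,-2,-1,72,0,0,-0.5],[-1,-2,-1,72,0,0,-0.5]]

```text
t: 17.13
eef_pos: [0.4529, -0.1608, 0.0731]
tool_rot: [0.0, -0.079, 0.997, -0.0]
contact_force: [-0.0, -1.2, -3.3]
gripper_width: 0.177
grasp_force: 108.8
```

Call:
step_arm:
  increments:
    - [[-1,0,-1,4,0,0,0],[-1,0,-1,8,0,0,0],[-1,0,-1,11,0,0,0],[-1,0,-1,11,0,0,0],[-1,0,-1,11,0,0,0]]

```text
t: 17.55
eef_pos: [0.4528, -0.1617, 0.0621]
tool_rot: [-0.0, -0.079, 0.997, 0.0]
contact_force: [-0.2, 0.0, -2.1]
gripper_width: 0.17
grasp_force: 108.8
```

Call:
step_arm:
  increments:
    - [[-1,-0.3,8.8,0,0,0,4],[-1,-1.2,17.5,0,0,0,8],[-1,-2.7,26.1,0,0,0,12],[-1,-4.9,34.6,0,0,0,16],[-1,-7.6,42.9,0,0,0,20],[-1,-10.9,51,0,0,0,24],[-1,-14.7,58.9,0,0,0,28],[-1,-19.1,66.5,0,0,0,32],[-1,-19.1,66.5,0,0,0,32]]

```text
t: 18.3
eef_pos: [0.462, -0.0925, 0.0624]
tool_rot: [0.0, 0.2, 0.98, -0.0]
contact_force: [-0.2, -4.0, -3.0]
gripper_width: 0.166
grasp_force: 108.9
```

```bash
cat > st.py <<'E'
from h import *
R,p=Rt();o=bot.get_obs();y=R.as_matrix()[:,1]
j=p+R.apply([-.1255,0,0]);print('tcp',p.round(4),'brg',np.degrees(np.arctan2(y[1],y[0])).round(2),'jaw',j.round(4),'F tool',R.inv().apply(o['contact_force']).round(1),'Tq',np.round(o['torque'],2),'q',np.round(o['q'],2),'t',o['t'])
E
python3 st.py
```

```text
tcp [ 0.462  -0.0925  0.0624] brg 66.97 jaw [ 0.5775 -0.1416  0.0625] F tool [-1.3 -3.8  3. ] Tq [-0.72  0.17 -0.37] q [-0.33  0.44  0.48  2.19 -0.36  0.58  1.59] t 18.3
```

Call:
step_arm:
  increments:
    - [[-1,-0.3,8.8,0,0,0,4],[-1,-1.2,17.5,0,0,0,8],[-1,-1.9,21.8,0,0,0,10],[-1,-2.7,26.1,0,0,0,12],[-1,-2.7,26.1,0,0,0,12]]

```text
t: 18.72
eef_pos: [0.4743, -0.0706, 0.0624]
tool_rot: [0.0, 0.3, 0.954, -0.0]
contact_force: [0.7, -4.0, -3.3]
gripper_width: 0.172
grasp_force: 108.9
```

```bash
python3 st.py
```

```text
tcp [ 0.4743 -0.0706  0.0624] brg 55.11 jaw [ 0.5772 -0.1424  0.0625] F tool [-2.9 -2.9  3.3] Tq [-0.73  0.1  -0.27] q [-0.42  0.46  0.54  2.18 -0.41  0.6   1.38] t 18.7167
```

Call:
step_arm:
  increments:
    - [[-1,-0.1,4.4,0,0,0,2],[-1,-0.3,8.8,0,0,0,4],[-1,-0.7,13.1,0,0,0,6],[-1,-0.7,13.1,0,0,0,6]]

```text
t: 19.05
eef_pos: [0.4823, -0.0604, 0.0624]
tool_rot: [0.0, 0.349, 0.937, -0.0]
contact_force: [-0.8, -4.6, -3.2]
gripper_width: 0.169
grasp_force: 108.9
```

```bash
python3 st.py
```

```text
tcp [ 0.4823 -0.0604  0.0624] brg 49.12 jaw [ 0.5772 -0.1425  0.0624] F tool [-2.4 -4.   3.2] Tq [-0.82  0.06 -0.25] q [-0.46  0.48  0.56  2.16 -0.44  0.61  1.28] t 19.05
```

Call:
step_arm:
  increments:
    - [[-1,-0.1,4.4,0,0,0,2],[-1,-0.3,8.8,0,0,0,4],[-1,-0.3,8.8,0,0,0,4]]

```text
t: 19.3
eef_pos: [0.4882, -0.0539, 0.0623]
tool_rot: [0.0, 0.382, 0.924, -0.0]
contact_force: [0.1, -4.4, -2.6]
gripper_width: 0.172
grasp_force: 108.9
```

```bash
python3 st.py
```

```text
tcp [ 0.4882 -0.0539  0.0623] brg 45.13 jaw [ 0.5771 -0.1424  0.0624] F tool [-3.2 -3.1  2.6] Tq [-0.74 -0.01 -0.24] q [-0.48  0.49  0.58  2.15 -0.46  0.62  1.21] t 19.3
```

Call:
step_arm:
  increments:
    - [[-1,-0.1,4.4,0,0,0,2],[-1,-0.3,8.8,0,0,0,4],[-1,-0.3,8.8,0,0,0,4]]

```text
t: 19.55
eef_pos: [0.4941, -0.0477, 0.0622]
tool_rot: [-0.0, 0.413, 0.911, -0.0]
contact_force: [-0.3, -3.7, -3.0]
gripper_width: 0.174
grasp_force: 108.9
```

```bash
python3 st.py
```

```text
tcp [ 0.4941 -0.0477  0.0622] brg 41.18 jaw [ 0.5768 -0.1422  0.0622] F tool [-2.6 -2.7  3. ] Tq [-0.83  0.29 -0.08] q [-0.51  0.5   0.6   2.14 -0.48  0.63  1.15] t 19.55
```

```bash
cat > blk.py <<'E'
from h import *
def ring(c,ctr,z,r):
    a=np.arange(0,360,10);P=[[ctr[0]+r*np.cos(np.radians(t)),ctr[1]+r*np.sin(np.radians(t)),z] for t in a]
    u=proj(c,P).astype(np.float32);g=c['image'][:,:,0]
    return a,cv2.remap(g,u[:,0].reshape(1,-1),u[:,1].reshape(1,-1),cv2.INTER_LINEAR)[0]
if __name__=='__main__':
    for n,offA,offB in(('top',(259.3,202),(308.9,213.1)),('side',(252.9,192.2),(277.1,151.9))):
        c=snap(n)
        for k,u in(('A',offA),('B',offB)):
            ctr=onz(c,u,.085 if n=='top' else .0835)   # image-consistent centre
            a,v=ring(c,ctr,.077,.0125);print(n,k,' '.join(f'{t}:{x}' for t,x in zip(a,v)))
E
python3 blk.py
```

```text
top A 0:196 10:172 20:159 30:188 40:219 50:240 60:244 70:244 80:244 90:245 100:246 110:247 120:246 130:243 140:241 150:242 160:242 170:241 180:238 190:235 200:233 210:229 220:224 230:218 240:204 250:194 260:188 270:191 280:196 290:202 300:210 310:222 320:224 330:228 340:224 350:214
top B 0:231 10:234 20:239 30:238 40:235 50:224 60:200 70:173 80:143 90:134 100:131 110:132 120:133 130:133 140:132 150:133 160:132 170:130 180:129 190:138 200:149 210:156 220:134 230:108 240:120 250:141 260:169 270:182 280:193 290:208 300:222 310:230 320:236 330:238 340:236 350:232
side A 0:196 10:128 20:129 30:163 40:220 50:241 60:244 70:244 80:243 90:243 100:244 110:245 120:244 130:243 140:240 150:238 160:238 170:242 180:242 190:243 200:242 210:242 220:238 230:201 240:149 250:119 260:94 270:75 280:67 290:64 300:91 310:134 320:189 330:224 340:241 350:228
side B 0:245 10:245 20:245 30:245 40:244 50:243 60:243 70:243 80:243 90:243 100:241 110:238 120:239 130:241 140:244 150:243 160:242 170:241 180:241 190:239 200:235 210:223 220:189 230:123 240:75 250:74 260:73 270:67 280:67 290:83 300:94 310:142 320:240 330:243 340:245 350:245
```

Call:
step_arm:
  increments:
    - [[-1,-0.1,4.4,0,0,0,2],[-1,-0.3,8.8,0,0,0,4],[-1,-0.5,10.9,0,0,0,5],[-1,-0.5,10.9,0,0,0,5]]

```text
t: 19.98
eef_pos: [0.5027, -0.0405, 0.0621]
tool_rot: [-0.0, 0.453, 0.892, -0.0]
contact_force: [-1.8, -3.3, -2.5]
gripper_width: 0.172
grasp_force: 108.9
```

```bash
python3 st.py; python3 blk.py | grep 'top B'
```

```text
tcp [ 0.5027 -0.0405  0.0621] brg 36.16 jaw [ 0.5767 -0.1418  0.0621] F tool [-1.6 -3.4  2.5] Tq [-0.64  0.37  0.08] q [-0.53  0.52  0.62  2.12 -0.5   0.65  1.07] t 19.9833
top B 0:227 10:223 20:218 30:191 40:159 50:134 60:128 70:129 80:131 90:131 100:129 110:127 120:123 130:125 140:143 150:181 160:208 170:228 180:231 190:224 200:209 210:177 220:134 230:109 240:131 250:157 260:180 270:185 280:190 290:201 300:217 310:226 320:235 330:237 340:235 350:230
```

Call:
step_arm:
  increments:
    - [[-1,-0.3,-8.8,0,0,0,-4],[-1,-0.8,-13.5,0,0,0,-6],[-1,-0.8,-13.5,-10,0,0,-6],[-1,-0.8,-13.5,-30,0,0,-6],[-1,-0.8,-13.5,-60,0,0,-6],[-1,-0.8,-13.5,-80,0,0,-6],[-1,-0.8,-13.5,-80,0,0,-6]]

```text
t: 20.67
eef_pos: [0.4959, -0.0487, 0.1466]
tool_rot: [0.003, 0.406, 0.914, 0.002]
contact_force: [1.1, 0.5, -3.9]
gripper_width: 0.171
grasp_force: 109.0
```

```bash
python3 st.py
```

```text
tcp [ 0.4959 -0.0487  0.1466] brg 42.05 jaw [ 0.5799 -0.1419  0.147 ] F tool [-0.4  1.1  3.9] Tq [ 0.   -0.07  0.01] q [-0.61  0.36  0.72  2.09 -0.33  0.8   1.05] t 20.6667
```

Call:
step_arm:
  increments:
    - [[-1,20,17,0,0,0,-7],[-1,40,34,0,0,0,-14],[-1,58,50,0,0,0,-21],[-1,58,50,0,0,0,-28],[-1,58,50,0,0,0,-35],[-1,58,50,0,0,0,-39],[-1,58,50,0,0,0,-39],[-1,58,50,0,0,0,-39]]

```text
t: 21.33
eef_pos: [0.4907, 0.0278, 0.1422]
tool_rot: [-0.0, 0.079, 0.997, 0.0]
contact_force: [-0.3, 0.1, -2.7]
gripper_width: 0.166
grasp_force: 108.9
```

```bash
python3 st.py; python3 - <<'E'
from h import *
from blk import ring
T=snap('top');S=snap('side')
cv2.imwrite('pics/chk.png',np.hstack([cv2.resize(T['image'][170:240,235:335],(400,280),interpolation=2),cv2.resize(S['image'][120:220,225:325],(400,280),interpolation=2)])[:,:,::-1])
m=masks(T);n=masks(S)
print('blueT',cen(m['blue'],T,(309,213),8),'S',cen(n['blue'],S,(277,152),8))
print('redT',cen(m['red'],T,(309,213),20,1),'S',cen(n['red'],S,(277,152),25,1))
E
```

```text
tcp [0.4907 0.0278 0.1422] brg 80.94 jaw [0.6146 0.0081 0.1421] F tool [0.3 0.  2.7] Tq [0.02 0.07 0.02] q [-0.63  0.32  0.54  2.1  -0.23  0.78  1.47] t 21.3333
blueT [(array([308.16666667, 213.16666667]), np.int32(6))] S [(array([276.95, 152.1 ]), np.int32(20))]
redT [] S []
```

View pics/chk.png

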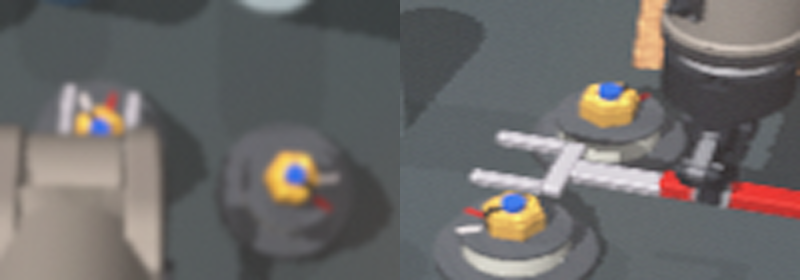

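The check picture shows B's black line pointing at its red mark (325,205), with the wrench jaw now around port A's stub. These were my last viewings; I continue by numbers.

Call:
step_arm:
  increments:
    - [[-1,-4,0,20,0,0,0],[-1,-4,0,40,0,0,0],[-1,-4,0,50,0,0,0],[-1,-4,0,57,0,0,0],[-1,-4,0,63,0,0,0],[-1,-4,0,69,0,0,0],[-1,-4,0,69,0,0,0]]

```text
t: 22.02
eef_pos: [0.4945, 0.0269, 0.0727]
tool_rot: [-0.0, 0.078, 0.997, -0.0]
contact_force: [-0.4, 0.9, -3.6]
gripper_width: 0.174
grasp_force: 108.8
```

Call:
step_arm:
  increments:
    - [[-1,0,1,4,0,0,0],[-1,0,1,8,0,0,0],[-1,0,1,11,0,0,0],[-1,0,1,11,0,0,0]]

```text
t: 22.35
eef_pos: [0.4947, 0.0279, 0.0619]
tool_rot: [-0.0, 0.078, 0.997, -0.0]
contact_force: [-0.2, 0.1, -3.3]
gripper_width: 0.174
grasp_force: 108.8
```

Call:
step_arm:
  increments:
    - [[-1,-0.3,8.8,0,0,0,4],[-1,-1.2,17.5,0,0,0,8],[-1,-2.7,26.1,0,0,0,12],[-1,-4.9,34.6,0,0,0,16],[-1,-7.6,42.9,0,0,0,20],[-1,-10.9,51,0,0,0,24],[-1,-14.7,58.9,0,0,0,28],[-1,-19.1,66.5,0,0,0,32],[-1,-19.1,66.5,0,0,0,32]]

```text
t: 23.1
eef_pos: [0.5247, 0.0914, 0.0622]
tool_rot: [0.0, 0.35, 0.937, -0.0]
contact_force: [-1.9, -1.3, -3.5]
gripper_width: 0.17
grasp_force: 108.9
```

```bash
python3 st.py
```

```text
tcp [0.5247 0.0914 0.0622] brg 48.98 jaw [0.6194 0.009  0.0623] F tool [ 0.6 -2.2  3.5] Tq [-0.31  0.41 -0.32] q [-0.75  0.55  0.6   2.06 -0.49  0.67  1.03] t 23.1
```

Now 20° more, in two parts.

Call:
step_arm:
  increments:
    - [[-1,-0.3,8.8,0,0,0,4],[-1,-1.2,17.5,0,0,0,8],[-1,-2.7,26.1,0,0,0,12],[-1,-3.7,30.4,0,0,0,14],[-1,-4.9,34.6,0,0,0,16],[-1,-6.1,38.8,0,0,0,18],[-1,-7.6,42.9,0,0,0,20],[-1,-7.6,42.9,0,0,0,20]]

```text
t: 23.77
eef_pos: [0.5577, 0.118, 0.0621]
tool_rot: [-0.0, 0.507, 0.862, -0.0]
contact_force: [-0.7, -0.3, -2.4]
gripper_width: 0.169
grasp_force: 108.9
```

```bash
python3 st.py;python3 blk.py
```

```text
tcp [0.5577 0.118  0.0621] brg 29.13 jaw [0.6188 0.0083 0.0621] F tool [ 0.1 -0.8  2.4] Tq [-0.02  0.32 -0.03] q [-0.83  0.63  0.69  1.97 -0.58  0.74  0.72] t 23.7667
top A 0:191 10:216 20:233 30:235 40:237 50:242 60:244 70:245 80:246 90:246 100:246 110:247 120:247 130:246 140:243 150:241 160:234 170:233 180:234 190:237 200:239 210:234 220:226 230:214 240:199 250:193 260:191 270:192 280:194 290:198 300:208 310:221 320:213 330:192 340:163 350:155
top B 0:231 10:233 20:239 30:239 40:242 50:242 60:244 70:242 80:239 90:238 100:238 110:240 120:239 130:240 140:239 150:238 160:234 170:233 180:231 190:224 200:207 210:176 220:132 230:107 240:128 250:155 260:176 270:183 280:189 290:201 300:218 310:227 320:236 330:238 340:236 350:233
side A 0:230 10:243 20:245 30:244 40:244 50:244 60:244 70:244 80:243 90:241 100:233 110:157 120:91 130:70 140:74 150:75 160:74 170:73 180:72 190:73 200:76 210:78 220:81 230:81 240:79 250:76 260:70 270:65 280:59 290:60 300:87 310:134 320:163 330:123 340:75 350:168
side B 0:76 10:74 20:73 30:74 40:74 50:74 60:74 70:73 80:73 90:74 100:75 110:75 120:103 130:134 140:156 150:156 160:156 170:155 180:155 190:154 200:155 210:157 220:161 230:164 240:168 250:169 260:167 270:163 280:153 290:123 300:95 310:79 320:78 330:78 340:76 350:77
```

Call:
step_arm:
  increments:
    - [[-1,-0.3,8.8,0,0,0,4],[-1,-0.7,13.1,0,0,0,6],[-1,-1.2,17.5,0,0,0,8],[-1,-1.9,21.8,0,0,0,10],[-1,-1.9,21.8,0,0,0,10]]

```text
t: 24.28
eef_pos: [0.5776, 0.1266, 0.0621]
tool_rot: [-0.0, 0.58, 0.815, -0.0]
contact_force: [-2.0, -1.1, -2.4]
gripper_width: 0.177
grasp_force: 109.0
```

```bash
python3 st.py;python3 blk.py | grep A | grep -o '3[0-9]0:[0-9]*\| 0:[0-9]*\|top\|side'|tr '\n' ' '
```

```text
tcp [0.5776 0.1266 0.0621] brg 19.13 jaw [0.6188 0.0081 0.0621] F tool [-0.4 -2.3  2.4] Tq [-0.14  0.36  0.11] q [-0.85  0.67  0.73  1.92 -0.63  0.79  0.57] t 24.2833
top  0:201 300:203 310:209 320:195 330:167 340:159 350:172 side  0:119 300:153 310:166 320:184 330:185 340:172 350:145
```

Call:
step_arm:
  increments:
    - [[-1,-0.3,8.8,0,0,0,4],[-1,-0.7,13.1,0,0,0,6],[-1,-0.7,13.1,0,0,0,6]]

```text
t: 24.63
eef_pos: [0.5906, 0.1305, 0.0622]
tool_rot: [-0.0, 0.622, 0.783, -0.0]
contact_force: [-2.3, -0.3, -2.8]
gripper_width: 0.17
grasp_force: 108.9
```

```bash
python3 st.py;python3 blk.py | grep A | grep -o '3[0-9]0:[0-9]*\| 0:[0-9]*\|top\|side'|tr '\n' ' '; python3 - <<'E'
from h import *
for n,u in(('top',(259.3,202)),('side',(252.9,192.2))):
    c=snap(n);m=masks(c)
    b=cen(m['blue'],c,u,8);x=onz(c,b[0][0],.085);print(n,b,x)
    for col in('red','white'):
        for r,a in cen(m[col],c,b[0][0],16,1):
            d=onz(c,r,.05)-x;print(col,r,a,np.hypot(*d[:2]).round(4),np.degrees(np.arctan2(d[1],d[0])).round(0))
E
```

```text
tcp [0.5906 0.1305 0.0622] brg 13.11 jaw [0.619  0.0083 0.0622] F tool [ 0.2 -2.3  2.8] Tq [-0.17  0.26  0.11] q [-0.85  0.7   0.75  1.89 -0.65  0.81  0.48] t 24.6333
top  0:202 300:199 310:197 320:173 330:143 340:146 350:172 side  0:177 300:149 310:150 320:150 330:152 340:152 350:161 top [(array([259.28571429, 202.        ]), np.int32(7))] [0.61948955 0.00746054 0.085     ]
white [257. 203.] 1 0.0084 57.0
white [257.  200.5] 2 0.0144 28.0
white [259. 199.] 1 0.0174 0.0
white [252.72916667 198.70833333] 48 0.0278 46.0
white [265.5 209. ] 2 0.025 -130.0Traceback (most recent call last):
  File "<stdin>", line 4, in <module>
IndexError: list index out of range
```

Call:
step_arm:
  increments:
    - [[-1,-0.3,-8.8,0,0,0,-4],[-1,-0.8,-13.5,0,0,0,-6],[-1,-0.8,-13.5,-10,0,0,-6],[-1,-0.8,-13.5,-30,0,0,-6],[-1,-0.8,-13.5,-60,0,0,-6],[-1,-0.8,-13.5,-90,0,0,-6],[-1,-0.8,-13.5,-90,0,0,-6],[-1,-0.8,-13.5,-90,0,0,-6]]

```text
t: 25.5
eef_pos: [0.5791, 0.1273, 0.1545]
tool_rot: [0.001, 0.58, 0.814, 0.002]
contact_force: [-1.3, 0.6, -3.0]
gripper_width: 0.172
grasp_force: 109.0
```

```bash
python3 st.py; python3 - <<'E'
from h import *
R,p=Rt();print(R.inv().apply(np.array([.455,-.329,.15])-p)*1000)
E
```

```text
tcp [0.5791 0.1273 0.1545] brg 19.05 jaw [0.6201 0.0087 0.1544] F tool [ 1. -1.  3.] Tq [0.09 0.07 0.01] q [-0.93  0.56  0.84  1.87 -0.51  0.94  0.48] t 25.5
[-390.79485507 -266.23715741    2.96864656]
```

Call:
step_arm:
  increments:
    - [[-1,-34,-23,0,0,0,-7],[-1,-68,-46,0,0,0,-14],[-1,-102,-69,0,0,0,-21],[-1,-136,-92,0,0,0,-28],[-1,-170,-115,0,0,0,-35],[-1,-204,-138,0,0,0,-42],[-1,-238,-161,0,0,0,-49],[-1,-272,-184,0,0,0,-56],[-1,-306,-207,0,0,0,-63],[-1,-340,-230,0,0,0,-70]]

```text
t: 26.33
eef_pos: [0.4709, -0.2673, 0.1513]
tool_rot: [-0.001, 0.01, 1.0, 0.001]
contact_force: [0.6, -0.2, -2.3]
gripper_width: 0.169
grasp_force: 108.9
```

```bash
python3 st.py; python3 - <<'E'
from h import *
R,p=Rt();print(R.inv().apply(np.array([.455,-.329,.010])-p)*1000)
from blk import ring
c=snap('top');m=masks(c)
for k,u in(('A',(259.3,202)),('B',(308.5,213.1))):
    b=cen(m['blue'],c,u,8);x=onz(c,b[0][0],.085);print(k,b,x.round(4))
    a,v=ring(c,x,.077,.0125);print('black',' '.join(f'{t}:{w}' for t,w in zip(a,v) if w<190))
    P=[[x[0]+.032*np.cos(t),x[1]+.032*np.sin(t),.051] for t in np.radians(a)];uu=proj(c,P).astype(np.float32)
    s=cv2.remap(c['image'].astype(np.float32),uu[:,0].reshape(1,-1),uu[:,1].reshape(1,-1),1)[0]
    print('red  ',' '.join(f'{t}:{w:.0f}' for t,w in zip(a,s[:,0]-s[:,1]) if w>12));print('white',' '.join(f'{t}:{w:.0f}' for t,w in zip(a,s.min(1)) if w>120))
E
```

```text
tcp [ 0.4709 -0.2673  0.1513] brg 88.89 jaw [ 0.5964 -0.2697  0.1511] F tool [-0.6 -0.2  2.3] Tq [-0.01 -0.05  0.01] q [-0.06  0.4   0.58  1.98 -0.29  0.84  2.23] t 26.3333
[ 14.45045651 -62.18039738 141.20685292]
A [(array([259.375, 201.75 ]), np.int32(8))] [0.6203 0.0071 0.085 ]
black 250:188 260:182 270:181 280:185 320:177 330:145 340:148 350:175
red   10:12 320:17 330:89 340:43
white 0:127 10:184 20:142
B [(array([308.28571429, 213.        ]), np.int32(7))] [ 0.5785 -0.1423  0.085 ]
black 220:149 230:116 240:122 250:144 260:173 270:184
red   230:60 240:35
white 270:124
```

Both black lines now coincide with their red marks (A 335° vs 332°, B 234° vs 233°). Lay the wrench on the mat.

Call:
step_arm:
  increments:
    - [[-1,14,-30,20,0,0,-4],[-1,14,-62,50,0,0,-6],[-1,14,-62,80,0,0,-6],[-1,14,-62,105,0,0,-6],[-1,14,-62,122,0,0,-6],[-1,14,-62,132,0,0,-6],[-1,14,-62,139,0,0,-6],[-1,14,-62,143,0,0,-6],[-1,14,-62,144,0,0,-6],[-1,14,-62,144,0,0,-6]]

```text
t: 27.22
eef_pos: [0.4561, -0.3271, 0.01]
tool_rot: [-0.0, -0.04, 0.999, 0.001]
contact_force: [-6.4, 4.6, 13.1]
gripper_width: 0.171
grasp_force: 111.1
```

Call:
step_arm:
  increments:
    - [[-1,0,0,-2,0,0,0],[0,0,0,-2,0,0,0],[0.2,0,0,-2,0,0,0],[0.2,0,0,-2,0,0,0],[0.2,0,0,-40,0,0,0],[0.2,0,0,-80,0,0,0],[0.2,0,0,-120,0,0,0],[0.2,0,0,-160,0,0,0],[0.2,0,0,-200,0,0,0],[0.2,0,0,-220,0,0,0]]

```text
t: 28.05
eef_pos: [0.4584, -0.3295, 0.2334]
tool_rot: [0.003, -0.039, 0.999, -0.002]
contact_force: [0.5, -0.8, -0.0]
gripper_width: 0.605
grasp_force: 0.0
```

```bash
python3 wr.py; python3 st.py; python3 - <<'E'
from h import *
T=dict(np.load('top0.npz'));S=dict(np.load('side0.npz'))
# socket ring + probe top
for n,c,roi in(('T',T,(150,240,20)),('S',S,(297,319,20))):
    h=cv2.cvtColor(c['image'],cv2.COLOR_RGB2HSV);m=cv2.inRange(h,(100,90,80),(125,255,255));M=np.zeros_like(m);x,y,r=[int(v) for v in ((158,255,16) if n=='T' else roi)];M[y-r:y+r,x-r:x+r]=m[y-r:y+r,x-r:x+r]
    cs,_=cv2.findContours(M,0,1);k=max(cs,key=cv2.contourArea);e=cv2.fitEllipse(k);print(n,e,onz(c,e[0],.06))
R,p=Rt();d=np.array([.50,.30,.25])-p;print(R.inv().apply(d)*1000)
E
```

```text
tcp [ 0.4584 -0.3295  0.2334] y brg 94.5 q [ 0.02  0.33  0.62  1.86 -0.22  1.02  2.38] t 28.05
wrist (array([ 0.43431566, -0.32942578,  0.021     ]), np.float64(4.990901462802375), np.float64(0.10981521458863058), np.float64(0.015213288446279373), array([251.5, 144. ], dtype=float32), 1120.5)
top (array([ 0.43492975, -0.32918112,  0.021     ]), np.float64(4.643015077878316), np.float64(0.10915103112347604), np.float64(0.020132715559033544), array([368.016  , 259.08798], dtype=float32), 181.0)
tri (array([ 0.43346101, -0.32987213,  0.01734886]), np.float64(0.0024665247580055215))
tcp [ 0.4592 -0.3296  0.2328] brg 94.56 jaw [ 0.5843 -0.3196  0.2338] F tool [0.5 1.1 1.1] Tq [-0.03  0.02 -0.02] q [ 0.02  0.33  0.62  1.86 -0.22  1.01  2.38] t 28.15
T ((157.75802612304688, 254.7772979736328), (9.748645782470703, 10.706328392028809), 15.81857681274414) [0.47135721 0.32722278 0.06      ]
S ((296.907470703125, 319.2027587890625), (15.168578147888184, 16.45686149597168), 100.75218200683594) [0.46913759 0.32862387 0.06      ]
[-90.84692488 624.28189294 -19.03992326]
```

The wrench lies on the mat (origin about (0.457,-0.327), heading 5°). Now to the probe.

Call:
step_arm:
  increments:
    - [[1,-10,39,-20,0,0,0],[1,-20,78,-40,0,0,0],[1,-30,117,-40,0,0,0],[1,-40,156,-40,0,0,0],[1,-50,195,-40,0,0,0],[1,-60,234,-40,0,0,0],[1,-70,273,-40,0,0,0],[1,-80,312,-40,0,0,0],[1,-87,327,-40,0,0,0],[1,-87,327,-40,0,0,0]]

```text
t: 28.98
eef_pos: [0.518, 0.0109, 0.267]
tool_rot: [-0.001, -0.044, 0.999, 0.001]
contact_force: [0.3, 0.0, 0.8]
gripper_width: 0.999
grasp_force: 0.0
```

Call:
step_arm:
  increments:
    - [[1,-10,39,0,0,0,0],[1,-20,78,0,0,0,0],[1,-30,117,0,0,0,0],[1,-40,156,0,0,0,0],[1,-50,195,0,0,0,0],[1,-60,234,0,0,0,0],[1,-70,273,0,0,0,0],[1,-80,312,0,0,0,0],[1,-87,327,0,0,0,0],[1,-87,327,0,0,0,0]]

```text
t: 29.82
eef_pos: [0.5774, 0.343, 0.266]
tool_rot: [-0.001, -0.043, 0.999, 0.0]
contact_force: [-0.4, 0.7, -0.1]
gripper_width: 1.002
grasp_force: 0.0
```

```bash
cat > pr.py <<'E'
from h import *
R,p=Rt();o=bot.get_obs();y=R.as_matrix()[:,1]
W=snap('wrist','pr.png');np.savez('pr.npz',**W)
print('tcp',p.round(4),'brg',np.degrees(np.arctan2(y[1],y[0])).round(1),'q',np.round(o['q'],2),'F',np.round(o['contact_force'],1),'w',o['gripper_width'])
h=cv2.cvtColor(W['image'],cv2.COLOR_RGB2HSV)
for n,m in(('orange',cv2.inRange(h,(4,190,90),(14,255,255))),('blue',cv2.inRange(h,(100,90,80),(125,255,255))),('wood',cv2.inRange(h,(14,70,100),(25,190,255)))):
    cs,_=cv2.findContours(m,0,1)
    for k in cs:
        if cv2.contourArea(k)>60:
            r=cv2.minAreaRect(k);print(n,cv2.contourArea(k),'c',np.round(r[0],1),'sz',np.round(r[1],1),'ang',round(r[2],1),'poly',cv2.approxPolyDP(k,3,True)[:,0].tolist())
E
python3 pr.py
```

```text
tcp [0.5774 0.343  0.266 ] brg 94.9 q [-0.85  0.46  0.32  1.54 -0.15  1.17  1.15] F [-0.4  0.7 -0.1] w 1.0020871669462585
orange 109.5 c [250.4 180. ] sz [14.  20.3] ang 84.3 poly [[261, 184], [250, 173], [242, 180], [241, 188], [251, 179]]
blue 3137.0 c [ 25.4 281.9] sz [52.  88.2] ang 60.0 poly [[60, 256], [36, 248], [0, 268], [0, 326], [21, 305], [53, 296], [63, 286], [68, 269]]
blue 821.0 c [244.5  73. ] sz [34. 31.] ang 90.0 poly [[248, 56], [238, 57], [229, 69], [230, 80], [242, 90], [255, 86], [260, 77], [258, 64]]
wood 274.5 c [418. 379.] sz [ 8. 42.] ang 90.0 poly [[397, 381], [439, 383], [435, 377], [400, 375]]
wood 483.0 c [ 83. 366.] sz [20. 36.] ang 90.0 poly [[101, 376], [94, 356], [74, 360], [65, 374]]
wood 1187.5 c [495.5 305.5] sz [31. 59.] ang 0.0 poly [[494, 276], [480, 307], [509, 335], [511, 283]]
wood 1196.0 c [129.2 251. ] sz [34.9 95.4] ang 59.5 poly [[171, 228], [158, 219], [144, 222], [138, 231], [142, 244], [95, 280], [95, 287], [106, 285], [127, 259], [147, 243], [161, 243], [167, 249], [173, 240]]
wood 1141.5 c [252.4 179. ] sz [59.4 58.5] ang 31.2 poly [[243, 140], [214, 190], [260, 216], [215, 189], [219, 182], [236, 186], [251, 205], [260, 198], [259, 192], [259, 197], [252, 201], [239, 192], [240, 181], [251, 171], [261, 181], [264, 192], [263, 182], [253, 169], [231, 162], [243, 144], [249, 162], [263, 169], [267, 159], [287, 172], [272, 196], [275, 199], [288, 171]]
```

```bash
python3 - <<'E'
from h import *
W=dict(np.load('pr.npz'));h=cv2.cvtColor(W['image'],cv2.COLOR_RGB2HSV)[164:212,232:272]
for r in range(0,48,1):
    s=''
    for c in range(40):
        H,S,V=h[r,c]
        s+= '#' if V<70 else ('O' if S>200 and H<15 and V>190 else 'o' if S>185 and H<16 else 'w' if S>70 else '.')
    print(164+r,s)
E
```

```text
164 wwwwwww...wwwwwwwwwwwwwwwwwwwwwwwwwwww.w
165 wwwwwwwwwwwwwwwwwwwwwwwwwwwwwwwwwwwwwwww
166 wwwwwwwwwwwwwwwwwwwwwwwwwwwwwwwwww.wwwww
167 wwwwwwwwwwwwwwwwwwwwwwwwwwwwwwwwwww.wwww
168 wwwwwwwwwwwwwwwwwwwwwwwwwwwwwwwwwwww..ww
169 wwwwwwwwwwwwwwwwwwwwwwwwwwwwwwwwwwwwww.w
170 wwwwwwwwwwwwwwwwwwwwwwwwwwwwwwwwww.wwwww
171 wwwwwwwwwwwwwwwwwwwwwwwwwwwwwwwww..wwww.
172 wwwwwwwwwwwwwwwwwwwwwwwwwwwwwwwww....w.w
173 wwwwwwwwwwwwwwwwwwoOowwwwwwwwwwww....w.w
174 wwwwwwwwwwwwwwwwwoooOowwwwwwwwww.......w
175 wwwwwwwwwwwwwwwoooOOOOowwwwwwwww.......w
176 wwwwwwwwwwwwwwoooooOOOOowwwwww..........
177 wwwwwwwwwwwwwooooooOoOOOowwwww..........
178 wwwwwwwwwwwwooooooOOOOOOOowwwww.........
179 wwwwwwwwwwwoooooooOOOOOoOOowwww.........
180 wwwwwwwwwwoooooOOOOowooOOOOOwwww........
181 wwwwwwwwwwoooooOOOwwwwwOOooOowww........
182 wwwwwwwwwoooooOoOwwwwwwwoOOOOwww........
183 wwwwwwwwwooooooOwwwwwwwwwoOOOoww........
184 wwwwwwwwwoooOOOwwwwwwwwwwwoOoowww.......
185 wwwwwwwwwooOOOwwwwwwwwwwwwwoOowww.......
186 wwwwwwwwwoOOowwwwwwwwwwwwwwwoOwww.......
187 wwwwwwwwwOOowwwwwowwwwwwwwwwwowww.......
188 .w....wwwOowwwww
[... 359 characters left out ...]
ww....wwwwwwwwwww........
197 ........wwwwwwwwwww..wwwwwwwwwww.......w
198 w........wwwwwwwwww.wwwwwwwwwwww......ww
199 ww........wwwwwwwwwwwwwwwwwwwwww.....www
200 wwwww......wwwwwwwwwwwwwwwwwwwwwwww.wwww
201 .wwwww.....wwwwwwwwowwwwwww....wwwwwwwww
202 ...wwwww.....wwwwwwwwwwwww.......wwwwwww
203 .....wwww.....wwwwwwwwwww.........wwwwww
204 ......wwwww....wwwwwwww...........wwwwww
205 ........wwwwww.wwwwwwww...........wwwwww
206 ..........wwwww..wwwww...........wwwwwww
207 ...........wwwwwwwwww...........wwwwwwww
208 .............wwwwwwww..........wwwwwwwww
209 ...............wwwwwww.w..w...wwwwwwwwww
210 ................wwwwwww......wwwwwwwwwww
211 .................wwwwwwwww...wwwwwwwwwww
```

```bash
python3 - <<'E'
from h import *
W=dict(np.load('pr.npz'));h=cv2.cvtColor(W['image'],cv2.COLOR_RGB2HSV)[172:214,232:272].astype(int)
for r in range(42):
    print(172+r,''.join(chr(97+min(25,h[r,c,1]//10)) for c in range(40)),''.join(chr(97+min(25,h[r,c,2]//10)) for c in range(40)))
E
```

```text
172 llkkkkkkklllllmnoqrsrpmjiiihihhhhggghhhh wxxxxxxxwwvvvvvuutuuwxyyyyyyyyyyyyyyyyyy
173 kkllkkkkkkllllnoqstutspmkihhiiihhggghhgh xxwxxxxxwwvvvvvutttuvwxyyyyyyyyyyyyyyyyy
174 kkkkkkklklllmnoqsttuutromjihhhhhhggggggh wxwxxxxxwwvvvuuttstuvwwxyyyyyyyyyyyyyyyy
175 kllkkklklllmnoqstuuuuutrpmjhhhhhgggggghh xwxxxwxwwvvvvutsssttvwwxxyyyyyyyyyyyyyyy
176 kkkklklkllmnprttutuuuvutspmjihgggggggggg wxxwxwxwwvvvutsssttuvwwwxxyyyyyyyyyyyyyy
177 lklkkkkkllnorsutvutuuuvuusoljhhggggggggg wwwxxxxwwvvuttststtuvwwwwxxyyyyyyyyyyyyy
178 llkkkkklmnprsutvuuuuvvuuutsoljhggfgggggg wwwwxxwwvuutsstssstuvwwwwwxxyyyyyyyyyyyy
179 lllklkklmorsuuututuuuvuvuutroligffffgggg vwwwwwwwvuttssststtvwwwwwwwxxyyyyyyyyyyy
180 llllkklmortuvuuuuuvvvvvvuuuurokhgffffggg vvwwwwwwvtsssssttuwxyxxwwwwwxyyyyyyyyyyy
181 lllllllnpsttuutuuvvwvvuvuvvutqmjggffffgg vvvvwwwvutssssttuwyyyyyxwwwwwxyyyyyyyyyy
182 lllllllnqtuuutvtvvvuwwvvvvuuusnjhgffffff wwvvvwvutstssttuwyyyyyyyxwwwwxyyyyyyyyyy
183 kkllllmnqttuuttuvvvvvwwvvuuuusojhgffffff wwwvvvvuttssstuwyyyyyyyyyxwwwxyyyyyyyyyy
184 kkllllmortuuuuvvvwvvvvvvvwuuutokhgggffff xxwwwvvutssttuwyyyyyyyy
[... 1811 characters left out ...]
yyyyyyyyyyyy
206 aabaaabcegiiihhhhhiiihgggggggggggilqtuuu mmmmmmmoqsvxyyyyyyyyyyyyyyyyyyyyyyyyyyyy
207 aaaaaaaaacfhiiihhhhhhgggggggggggikosuvut mmmmmmmmnoqtwyyyyyyyyyyyyyyyyyyyyyyyyyyy
208 baabaaaaaabdgiiihhhhhghgghggggghjnrtuwus mmmmmmmmmmnpruxyyyyyyyyyyyyyyyyyyyyyyyyy
209 baabaaaaaaaacegijiihhhhhgghggghimpsvvutr mmmmmmmmmmmnnpsvxyyyyyyyyyyyyyyyyyyyyyyy
210 aaaaaaaaaaaaabcehjjihhhhhgghhhikosuvuusp mmmmmmmmmmmmnnoqsvxyyyyyyyyyyyyyyyyyyyyy
211 baaaaaaaaaaaaabbdhjkjiihhhgghhjnrtvvvuro mmmmmmmmmmmmmmnnnptwyyyyyyyyyyyyyyyyyyyy
212 baabaaaaaaaaaaabbegikjjihhhghjmptuuuusqm mmmmmmmmmmmmmmmmmmoruxyyyyyyyyyyyyyyyyyw
213 bbabaaaaaaaaaaaabcdehijkiihhilosuuuuuroj mmmmmmmmmmmmmmmmmlmnosvxyyyyyyyyyyyyyyyu
```

The mask dump shows the handle's top face as a diamond, corners (251.5,180), (239.5,191.5), (251,204), (262.5,191.5), so it stands turned about 45° to the hand.

```bash
python3 - <<'E'
from h import *
W=dict(np.load('pr.npz'));T=dict(np.load('top0.npz'));S=dict(np.load('side0.npz'))
k=.64
ct=two(W,(251.2,192.5),T,(151.2,212.3));cs=two(W,(251.2,192.5),S,np.array((371.5,484.5))*k);print(ct,cs)
P=np.array([onz(W,u,.106) for u in((251.5,180),(239.5,191.5),(251,204),(262.5,191.5))]);print(P.mean(0))
for a,b in((0,2),(1,3)):
    d=P[a]-P[b];print('diag',np.linalg.norm(d),np.degrees(np.arctan2(d[1],d[0])))
print('socket from wrist',onz(W,(244.5,73),.06))
R,p=Rt();print('delta',R.inv().apply(P.mean(0)-p)*1000)
E
```

```text
(array([0.60483208, 0.34734047, 0.07024693]), np.float64(0.0024088991237681294)) (array([0.59491619, 0.34703568, 0.103849  ]), np.float64(0.002070870982184663))
[0.59454248 0.34651703 0.106     ]
diag 0.027491810699489506 -176.1575206738682
diag 0.025223228698119896 -85.1196597644889
socket from wrist [0.470111   0.32847356 0.06      ]
delta [-17.57326123   5.91486845 160.21146364]
```

Call:
step_arm:
  increments:
    - [[0.6,-9,3,20,0,0,7],[0.6,-17.5,6,40,0,0,14],[0.6,-17.5,6,60,0,0,21],[0.6,-17.5,6,80,0,0,28],[0.6,-17.5,6,100,0,0,35],[0.6,-17.5,6,120,0,0,42],[0.6,-17.5,6,130,0,0,45.5],[0.6,-17.5,6,130,0,0,45.5]]
  force: 30

```text
t: 30.53
eef_pos: [0.5938, 0.3417, 0.1349]
tool_rot: [-0.001, 0.352, 0.936, -0.003]
contact_force: [0.4, -1.0, -0.9]
gripper_width: 0.801
grasp_force: 0.0
```

```bash
python3 pr.py; python3 - <<'E'
from h import *
W=dict(np.load('pr.npz'));h=cv2.cvtColor(W['image'],cv2.COLOR_RGB2HSV);R,p=Rt()
m=cv2.inRange(h,(0,165,60),(17,255,255))
print('pred px of top centre',proj(W,[[.5945,.3467,.106]])[0])
d=cv2.inRange(h,(0,0,40),(180,110,135))
for n,mm in(('or',m),('dark',d)):
    for q,a in cen(mm,W,proj(W,[[.5945,.3467,.106]])[0],60,80): print(n,q.round(1),a,onz(W,q,.106).round(4),(R.inv().apply(onz(W,q,.106)-p)*1000).round(1))
E
```

```text
tcp [0.5938 0.3417 0.1349] brg 48.8 q [-0.93  0.63  0.46  1.63 -0.32  0.96  0.5 ] F [ 0.4 -1.  -0.9] w 0.8010891325272249
orange 483.5 c [255.7 196.1] sz [20.7 30.1] ang 87.9 poly [[244, 187], [241, 207], [271, 205], [267, 187]]
blue 2258.5 c [120.  89.] sz [56. 52.] ang 90.0 poly [[112, 61], [98, 71], [95, 95], [107, 111], [128, 117], [144, 105], [146, 84], [128, 63]]
wood 894.0 c [227.7 321.6] sz [46.9 25. ] ang 5.6 poly [[204, 323], [205, 332], [250, 334], [247, 320], [232, 310], [219, 310]]
wood 5982.0 c [253.7 191.4] sz [90.7 89.2] ang 76.6 poly [[281, 139], [213, 156], [203, 166], [227, 243], [249, 237], [241, 235], [239, 215], [245, 185], [268, 187], [273, 233], [306, 224], [289, 147]]
pred px of top centre [254.91516982 221.0244222 ]
or [258.1 226.4] 175 [0.5987 0.3458 0.106 ] [-0.7  5.3 30.8]
or [254.9 198. ] 650 [0.5828 0.3568 0.106 ] [18.5  3.2 30.8]
dark [256.5 223. ] 306 [0.5962 0.3466 0.106 ] [ 1.7  4.2 30.8]
dark [263.  192.7] 172051 [0.5835 0.3629 0.106 ] [22.   8.2 30.8]
```

Call:
step_arm:
  increments:
    - [[0.6,1.5,4,0,0,0,-3],[0.6,1.5,4,15,0,0,-3],[0.6,1.5,4,30,0,0,-3],[0.6,1.5,4,45,0,0,-3],[0.6,1.5,4,57,0,0,-3],[0.6,1.5,4,65,0,0,-3],[0.6,1.5,4,65,0,0,-3]]

```text
t: 31.17
eef_pos: [0.5958, 0.3483, 0.0714]
tool_rot: [-0.001, 0.325, 0.946, -0.001]
contact_force: [-0.4, -0.1, 0.1]
gripper_width: 0.799
grasp_force: 0.0
```

Call:
step_arm:
  increments:
    - [[-1,0,0,0,0,0,0],[-1,0,0,0,0,0,0],[-1,0,0,0,0,0,0],[-1,0,0,0,0,0,0],[-1,0,0,0,0,0,0],[-1,0,0,0,0,0,0],[-1,0,0,0,0,0,0],[-1,0,0,0,0,0,0],[-1,0,0,0,0,0,0]]
  force: 40

```text
t: 31.92
eef_pos: [0.5961, 0.3481, 0.0735]
tool_rot: [-0.001, 0.325, 0.946, -0.001]
contact_force: [-3.9, -3.6, 2.8]
gripper_width: 0.251
grasp_force: 39.7
```

```bash
python3 pr.py | head -2; python3 st.py
```

```text
tcp [0.5961 0.3481 0.0735] brg 52.0 q [-0.9   0.7   0.41  1.65 -0.35  0.86  0.57] F [-3.9 -3.6  2.8] w 0.25129601882552527
orange 2588.0 c [249.5 259. ] sz [84. 49.] ang 90.0 poly [[233, 217], [225, 262], [226, 297], [244, 300], [234, 296], [234, 270], [256, 266], [267, 271], [266, 296], [248, 298], [270, 300], [274, 261], [265, 219]]
tcp [0.5961 0.3481 0.0735] brg 52.04 jaw [0.6951 0.2709 0.0734] F tool [ 1.  -4.9 -4.2] Tq [-1.    0.91  0.07] q [-0.9   0.7   0.41  1.65 -0.35  0.86  0.57] t 31.9667
```

The opening of 0.25 (22 mm) confirms the right probe size. Lift it out and measure the socket again.

Call:
step_arm:
  increments:
    - [[-1,0,0,-10,0,0,0],[-1,0,0,-25,0,0,0],[-1,0,0,-40,0,0,0],[-1,0,0,-55,0,0,0],[-1,0,0,-75,0,0,0],[-1,0,0,-95,0,0,0],[-1,0,0,-100,0,0,0],[-1,0,0,-100,0,0,0],[-1,0,0,-100,0,0,0]]

```text
t: 32.72
eef_pos: [0.5968, 0.35, 0.1739]
tool_rot: [0.0, 0.325, 0.946, 0.001]
contact_force: [-0.5, -0.1, -1.1]
gripper_width: 0.252
grasp_force: 39.5
```

```bash
cat > sk.py <<'E'
from h import *
c=snap('wrist');R,p=Rt();o=bot.get_obs();h=cv2.cvtColor(c['image'],cv2.COLOR_RGB2HSV)
u=proj(c,[[.4702,.3282,.06]])[0];m=cv2.inRange(h,(100,90,80),(125,255,255))
cs,_=cv2.findContours(m,0,1)
for k in cs:
    if cv2.contourArea(k)>200:
        e=cv2.fitEllipse(k);x=onz(c,e[0],.06);print('ring',np.round(e[0],1),np.round(e[1],1),'pred',u.round(1),x.round(4))
d=cv2.inRange(h,(0,0,0),(180,130,95))
for q,a in cen(d,c,u,12,8): print('hole',q.round(1),a,onz(c,q,.06).round(4))
y=R.as_matrix()[:,1]
print('tcp',p.round(4),'brg',np.degrees(np.arctan2(y[1],y[0])).round(1),'z',R.as_matrix()[:,2].round(4),'w',o['gripper_width'],'F',np.round(o['contact_force'],1),'q',np.round(o['q'],2))
print('delta tool to socket',(R.inv().apply(np.array([.4702,.3282,p[2]])-p)*1000).round(1))
# dark square on top of the handle, tool frame
mo=cv2.inRange(h,(0,165,60),(17,255,255));cs,hi=cv2.findContours(mo,cv2.RETR_CCOMP,1)
for k,g in zip(cs,hi[0]):
    if g[3]>=0 and cv2.contourArea(k)>150:
        r=cv2.minAreaRect(k);oo,dd=ray(c,r[0]);oo=R.inv().apply(oo-p);dd=R.inv().apply(dd);print('top sq',np.round(r[0],1),np.round(r[1],1),(oo+dd*(-.0325-oo[2])/dd[2]).round(4))
E
python3 sk.py
```

```text
ring [134.9  88.4] [42.3 48.4] pred [134.7  89.3] [0.4698 0.3288 0.06  ]
tcp [0.5962 0.3496 0.1728] brg 52.1 z [-6.e-04  2.e-04 -1.e+00] w 0.25382357687740353 F [ 0.1 -0.2 -0.7] q [-0.93  0.59  0.46  1.59 -0.3   1.03  0.53]
delta tool to socket [ 86.3 -94.3   0.1]
top sq [250. 283.] [28. 32.] [-0.0022  0.0018 -0.0325]
top sq [245.6 262.6] [18.1 42.9] [ 0.008  -0.0001 -0.0325]
```

Call:
step_arm:
  increments:
    - [[-1,20,-22,0,0,0,0],[-1,40,-44,0,0,0,0],[-1,60,-66,0,0,0,0],[-1,80,-86,0,0,0,0],[-1,87,-94,0,0,0,0],[-1,87,-94,0,0,0,0],[-1,87,-94,0,0,0,0],[-1,87,-94,20,0,0,0],[-1,87,-94,20,0,0,0]]

```text
t: 33.52
eef_pos: [0.4702, 0.3279, 0.1508]
tool_rot: [-0.0, 0.325, 0.946, -0.002]
contact_force: [-1.1, -0.3, -2.0]
gripper_width: 0.249
grasp_force: 39.5
```

```bash
python3 sk.py; python3 - <<'E'
from h import *
# pin seen in side/top: orange handle centre in both, at tool height
R,p=Rt()
for n in('side','top'):
    c=snap(n);h=cv2.cvtColor(c['image'],cv2.COLOR_RGB2HSV);m=cv2.inRange(h,(3,170,80),(15,255,255))
    u=proj(c,[p])[0];print(n,u.round(1),[(q.round(1),a) for q,a in cen(m,c,u,25,4)])
E
```

```text
ring [249.4 195.2] [37.7 39.9] pred [249.1 195.8] [0.47   0.3287 0.06  ]
tcp [0.4705 0.3278 0.1518] brg 52.0 z [-0.0017 -0.0027 -1.    ] w 0.25647724777463343 F [-0.1  0.7 -0.2] q [-1.08  0.43  0.47  1.9  -0.25  0.87  0.42]
delta tool to socket [ 0.4  0.1 -0. ]
top sq [250.  282.5] [32. 29.] [-0.0001  0.001  -0.0325]
top sq [244.  267.5] [36. 17.] [ 0.0073 -0.0015 -0.0325]
side [298.5 299.2] [(array([302.2, 299.7]), np.int32(78))]
top [149.8 252.4] []
```

Call:
step_arm:
  increments:
    - [[-1,0,0.5,10,0,0,0],[-1,0,0.5,20,0,0,0],[-1,0,0.5,25,0,0,0],[-1,0,0.5,28,0,0,0],[-1,0,0.5,31,0,0,0],[-1,0,0.5,34,0,0,0],[-1,0,0.5,34,0,0,0]]

```text
t: 34.25
eef_pos: [0.4703, 0.3289, 0.1188]
tool_rot: [-0.0, 0.325, 0.946, -0.0]
contact_force: [0.0, -1.0, -1.1]
gripper_width: 0.253
grasp_force: 39.5
```

Call:
step_arm:
  increments:
    - [[-1,0,0,6,0,0,0],[-1,0,0,12,0,0,0],[-1,0,0,18,0,0,0],[-1,0,0,24,0,0,0],[-1,0,0,29,0,0,0],[-1,0,0,33,0,0,0],[-1,0,0,36,0,0,0],[-1,0,0,37,0,0,0],[-1,0,0,37,0,0,0]]

```text
t: 35.0
eef_pos: [0.4702, 0.3286, 0.0832]
tool_rot: [-0.001, 0.325, 0.946, -0.0]
contact_force: [-5.6, -3.7, 12.9]
gripper_width: 0.253
grasp_force: 41.4
```

Seated (13 N at z = 0.083). Release, rise and check.

Call:
step_arm:
  increments:
    - [[-0.2,0,0,-1,0,0,0],[0.3,0,0,-1,0,0,0],[0.3,0,0,-1,0,0,0],[0.3,0,0,-1,0,0,0],[0.3,0,0,-30,0,0,0],[0.3,0,0,-60,0,0,0],[0.3,0,0,-100,0,0,0],[0.3,0,0,-140,0,0,0],[0.3,0,0,-170,0,0,0],[0.3,0,0,-170,0,0,0]]

```text
t: 35.83
eef_pos: [0.474, 0.3308, 0.259]
tool_rot: [0.003, 0.325, 0.946, 0.005]
contact_force: [0.8, 0.8, -0.8]
gripper_width: 0.653
grasp_force: 0.0
```

```bash
python3 pr.py | head -3; python3 wr.py | tail -3; python3 - <<'E'
from h import *
c=snap('side');h=cv2.cvtColor(c['image'],cv2.COLOR_RGB2HSV);m=cv2.inRange(h,(3,170,80),(16,255,255))
print('expect base,top px',proj(c,[[.47,.3285,.06],[.47,.3285,.116]]).round(1).tolist())
n,_,st,ce=cv2.connectedComponentsWithStats(m)
print([(ce[i].round(1),st[i].tolist()) for i in range(1,n) if st[i,4]>10 and 280<ce[i][0]<320])
from blk import ring
c=snap('top');m=masks(c)
for k,u in(('A',(259.3,202)),('B',(308.5,213.1))):
    x=onz(c,cen(m['blue'],c,u,8)[0][0],.085);a,v=ring(c,x,.077,.0125);print(k,'black',' '.join(f'{t}:{w}' for t,w in zip(a,v) if w<170))
E
```

```text
tcp [0.474  0.3308 0.259 ] brg 52.0 q [-1.13  0.31  0.52  1.8  -0.18  1.07  0.36] F [ 0.8  0.8 -0.8] w 0.652634272122008
blue 135.0 c [243.1 163.9] sz [22.2 29.5] ang 85.2 poly [[229, 164], [232, 176], [234, 161], [248, 156], [255, 163], [256, 174], [258, 170], [256, 160], [245, 153], [236, 155]]
wood 234.5 c [132.5 368.9] sz [18.4 29.2] ang 64.8 poly [[143, 357], [131, 360], [123, 383], [128, 373], [141, 375], [145, 371]]
wrist (array([0.86751487, 0.26463653, 0.021     ]), np.float64(3.9529824974453454), np.float64(0.03603300575257207), np.float64(0.019226424692754707), array([361.50003, 369.00003], dtype=float32), 120.0)
top (array([ 0.43494934, -0.32940187,  0.021     ]), np.float64(5.13047263240014), np.float64(0.10917030626796126), np.float64(0.020315765385599906), array([368.08643, 259.0788 ], dtype=float32), 181.0)
tri (array([0.4075159 , 0.09391507, 0.4736248 ]), np.float64(0.583355195254945))
expect base,top px [[296.5, 319.1], [297.8, 307.5]]
[(array([297.1, 313.8]), [291, 302, 14, 22, 168])]
A black 330:140 340:155
B black 220:163 230:123 240:119 250:136 260:164
```

The probe stands upright at the expected pixels, the wrench is on the mat, and the nuts are at their red marks.

```bash
python3 -c "
from station import bot
print(bot.hand_in())"
```

```text
the job is handed in; nothing more can be done
None
```

I handed the job in at about 36 s of the 200 s limit, with no verdict returned: by my measurements both nuts were hand-turned to white and then wrenched to red (each pedestal turned about 10° on the bench at its stop), the probe is seated in the test socket, the wrench lies on its mat, and I did not measure the carafe or mug again at the end.

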